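# Cam-lock cap on the glue canister

## Task

The glue canister on the leather-cutting bench stands open: set its metal cam-lock cap squarely over the slanting neck with both red arms still raised, turning it about until its side slots drop over the neck's two keying pins, then swing the two arms down together (not one after the other) until both lie flat down along the cap's sides and clamp it home. Let go and move clear, and leave the amber jar, the steel smoother and the spare seal ring where they are.

Things in the scene. Friction and masses are not known exactly. Their poses are not given: they have to be found in the camera images.
- cap_center (a point): Loose aluminium cap standing mouth down on the mat (mat top at height 3 mm): 37 mm tall, 43 mm in diameter, about 0.34 kg. Point on its axis half-way up, 18.5 mm above the lower rim. z: its axis, out of the closed top. Two grip flats, facing +x and -x, 46 mm apart, 24 mm wide, full height. Red cam arms at +y (cam_a) and -y (cam_b). Bore 35 mm wide, 32 mm deep.
- cap: The whole cap with its arms; origin at the centre of its lower rim, 18.5 mm below point cap_center, same axes. A 10 mm slot runs up the wall under each arm; it passes a pin within about 0.17 rad of true. Each arm's pivot pin runs along x, 22 mm out from the axis and 19 mm above this origin. With both arms down their outer faces are 55 mm apart. Swinging an arm takes 2 to 6 N at its middle; it stays where left.
- cam_a (a joint): Angle (rad) of the cam arm on the cap's +y side: 0 = fully raised (outwards, 30 degrees up from the cap's rim plane), 0.52 = straight outwards, 2.09 = down stop, flat along the side. The arm is 12 mm wide along x, 6 mm thick, and reaches 53 mm from its pivot. Above about 0.9 its cam lobe juts into the bore, and the cap cannot go over the neck.
- cam_b (a joint): The same for the cam arm on the cap's -y side.
- neck_top (a point): Centre of the rim of the canister's fixed steel neck. z: neck axis, pointing out, leaning 30 degrees from vertical towards the robot side; y: level. Neck 32 mm in diameter, 3.5 mm chamfer at the rim. Clamped home, the cap's centre lies on the axis 12 mm below this point, cap y along the keying pins (either way round); resting unclamped it rides 1 to 2.5 mm higher.
- neck: Same neck; origin where it leaves the slanted shoulder (square to it, 150 x 190 mm), 75 mm below the rim. Springy seal 4 mm above the rim (5 N for 2.5 mm). Two opposite brass keying pins (4.4 mm thick, tips 20 mm from the axis, 25 mm below the rim) must enter the cap's slots; their line lies at an unmeasured angle, up to 0.9 rad either way from y. Off the pins the cap stays 8 mm too high and cannot lock.
- canister: White glue canister, fixed; origin at the centre of its underside. 160 mm along x, 200 mm along y, back edge of the slanted shoulder 158 mm high, front edge 85 mm; the neck leans to its -x.
- jar_center (a point): Bystander: amber jar with black lid, 52 mm diameter, 70 mm tall; point at its centre. Not to be moved.
- smoother_center (a point): Bystander: steel hand smoother standing on end, 44 mm diameter, 76 mm tall; point at its centre. Not to be moved.
- seal_center (a point): Bystander: black spare seal ring lying flat, 44 mm outer diameter, 6 mm thick; point at its centre. Not to be moved.

How it is judged:
By the outcome, as a careful person would: the job done as asked, in the order asked, and still so for the second after the job is handed in, with the robot touching nothing.
It also fails if it takes over 70 s, if anything falls off the work surface, if the arm or the gripper's body presses on something with over 40 N, if the wrist force passes 120 N, or if a joint passes its speed limit or range.

## Robot

A 6-joint arm with a two-finger parallel gripper is mounted at the origin on the work surface. World frame = base frame: x ahead of the robot, y to its left, z up, the work surface at z = 0. Lengths are in m, angles in degrees, forces in N, time in s.
With the tool pointing down it reaches from about 0.4 to 0.825 m from the base axis. Payload 7 kg.
Tool frame: the origin (TCP) lies at the very end of the fingers, on their centre line; the grasp point (between the pads) lies 19 mm behind it; x points along the fingers, y is the direction in which the jaws open and shut, and the axes are right-handed (so a half turn about x gives the same grasp; the last joint's range is limited). The gripper opens to 88 mm and grips with 3 to 60 N. Pads are 19 mm wide; open, the fingers measure 130 mm over their backs; the gripper's body (78 mm by 193 mm) begins 47 mm behind the grasp point.
Start: joints at [-60.441, 20.546, 0.682, 0, -70.136, -16.507], TCP at [0.152, -0.658, 0.197] pointing down, gripper open.
Joint ranges: [-176.03, 176.03], [-82.01, 121.73], [-58.28, 71.71], [-173.87, 95.51], [-174.79, -0.11], [-173.66, 173.66]. Speed limits (degrees/s): [136.94, 136.94, 172.46, 180, 180, 180].

## Interface

Orientations are given as [roll, pitch, yaw] about the fixed x, y, z axes, in that order (R = Rz(yaw) Ry(pitch) Rx(roll)).
In Python, from plant import monitor, eyes, ticket gives the robot as it stands. The module is installed in compiled form; this text tells all that it offers.
- The arm moves only by the shell command python3 -m crank 'ROWS'. ROWS is JSON, a list of rows, each an object with "linear": the shift along the world's x, y, z in units of 60 mm (1.0 is 60 mm), a list of three; "rot": the turn, a rotation vector about the world's x, y, z in units of 5 degrees (1.0 is 5 degrees), a list of three; "hand": the opening, from 0 (shut) to 1 (fully open). In form: [{"linear": [tx, ty, tz], "rot": [ax, ay, az], "hand": hand}, ...]. A call has 1 to 20 rows; each row shifts and turns the pose as measured when the row begins; what a row does not reach is not made up. A row lasts 1/8 s, in which the tool goes at most 62.5 mm and 10.7 degrees, less where a joint would pass 70% of its speed; a pose out of reach is approached as far as the arm can. A call is refused whole if a number of a shift passes 1 or a number of a turn 1, either way. A call with a gripper value outside its range is refused whole. The fingers move at their own pace and stop on an object; the grip force is fixed at half the most. Time passes only in rows, so rows that do not move let the fingers close. It gives the time, the measured TCP pose, the force and the opening at its end, in the units of the state.
- monitor.get_obs(): the state, without advancing time (a new reading comes with each control period).
- eyes.snapshot(name): name is "scene" or "side" or "wrist"; returns a dict with "image" (420x560x3 uint8, red, green, blue), "depth" (420x560 float32, m along the optical axis (not along the pixel's ray), 0 where there is no reading), "K" (3x3 intrinsics, pixels), "camera_from_world" (4x4, takes a point from world to camera coordinates); the wrist camera has in their place "hand_eye" (4x4, takes a point from camera to tool coordinates, whose origin is the TCP and whose axes are the tool frame's). Camera axes: x right, y up, looking along -z (the intrinsics and any distortion apply to the point x, -y, -z); pixel columns grow to the right and rows downward; lengths in m; the calibration is good to about 2 mm. A picture is of the moment at which its call begins: read the wrist's pose just before it.
- ticket.close_job(): hands the job in, once; it reports no verdict.
The state is a dict: "clock": time; "joint_pos": joint angles; "qvel": joint speeds; "tau": joint torques, N m; "tool_pos": TCP position; "orientation": TCP orientation; "force": force on the tool from outside, world axes, zero at the start; "moment": the same for the moment, N m; "opening": finger opening in m.
Only numpy, scipy, OpenCV 4.12 (cv2) and the standard library are available. Lean on these libraries where they do the work, as an engineer would, in place of code of your own. Each camera call takes 0.05 s, during which the arm holds its last target.

## Working session

There is one attempt and no reset: what is moved stays moved. The work goes in short steps, Python scripts to look and compute and a shell command to move; the robot and the scene stay as the last step left them, time stands still between calls to the robot, and variables do not carry over. Pictures are saved under pics/ and viewed, and the job is handed in when it is done.

```bash
ls; mkdir -p pics; python3 - <<'E'
from plant import monitor, eyes
import cv2
print(monitor.get_obs())
for n in ["scene","side","wrist"]:
    s=eyes.snapshot(n)
    cv2.imwrite(f"pics/{n}0.png",s["image"][:,:,::-1])
    print(n,[k for k in s],s["K"].tolist(),s.get("camera_from_world",s.get("hand_eye")).tolist())
print(monitor.get_obs()["clock"])
E
```

```text
pics
{'clock': 0.0, 'joint_pos': array([-6.04408918e+01,  2.05908642e+01,  6.33018980e-01, -1.96869305e-02,
       -7.01353356e+01, -1.65069938e+01]), 'qvel': array([ 0.01189081,  0.04085557,  0.07757459, -0.0232799 ,  0.00949456,
       -0.08141677]), 'tau': array([ 6.10137395e-04, -5.82725322e+01,  2.93051791e+01,  6.99672371e+00,
        7.16711045e-03, -1.24096709e-04]), 'tool_pos': array([ 0.15228451, -0.65704169,  0.1962248 ]), 'orientation': array([ 95.27499102,  89.90499842, 108.32040077]), 'force': array([-0.30974839,  0.34951889,  1.20642788]), 'moment': array([ 0.04920571, -0.04466415, -0.07870419]), 'opening': 0.08774271001278999}
scene ['image', 'depth', 'K', 'camera_from_world'] [[446.06859214527003, 0.0, 280.9520745256493], [0.0, 446.06859214527003, 208.6453166108156], [0.0, 0.0, 1.0]] [[-0.7856406719879154, 0.6181805824195701, 0.024929942594758357, 0.451516722468369], [-0.3036354865179962, -0.42036989080283027, 0.8550407278214271, 0.06424651533321966], [0.5390493723633824, 0.664185156734037, 0.5179612453927666, -1.116648361050948], [0.0, 0.0, 0.0, 1.0]]
side ['image',
[... 177 characters left out ...]
577103177, -0.022823804386541472, 0.4238945792304084], [0.3904104605277326, -0.4039922209587756, 0.8272665578369041, -0.3551412450594694], [-0.603619568004778, 0.5661574877043661, 0.5613458080702173, -0.5598945900942619], [0.0, 0.0, 0.0, 1.0]]
wrist ['image', 'depth', 'K', 'hand_eye'] [[301.99040131404206, 0.0, 278.30587476712145], [0.0, 301.99040131404206, 210.91700430698816], [0.0, 0.0, 1.0]] [[0.0010712755426837241, 0.24660511865908108, -0.9691154563930203, -0.18692405021175063], [0.9999994260259599, -0.00028142216509917465, 0.0010338033252619725, -9.927858186975502e-05], [-1.7789378272785893e-05, -0.9691160076341249, -0.24660527859482748, -0.06640039293845058], [0.0, 0.0, 0.0, 1.0]]
0.15
```

View pics/scene0.png

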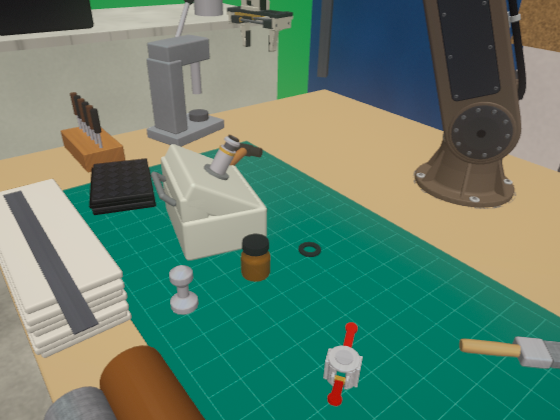

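View pics/side0.png

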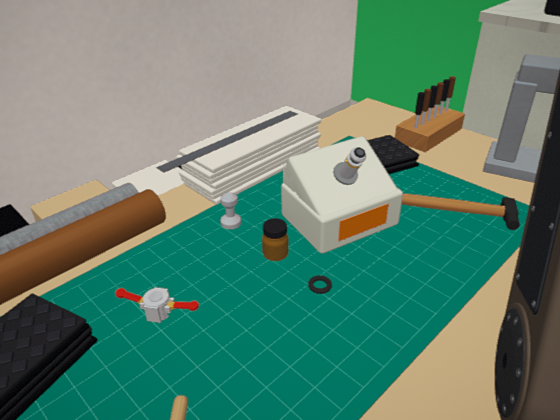

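View pics/wrist0.png

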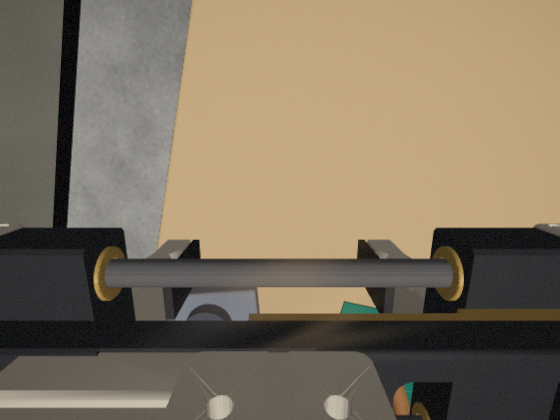

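The scene image shows the cap near (343,367) with its red arms at (351,328) and (335,398), and the neck on the canister near (222,160). The jar is at (256,258), the smoother at (183,290) and the seal ring at (310,249). The side image shows the same things: cap (155,304), neck (350,165). Next I'll measure.

```bash
cat > h.py <<'E'
import numpy as np, cv2
from plant import monitor, eyes
from scipy.spatial.transform import Rotation as Rn
def T_tool(o=None):
    o=o or monitor.get_obs()
    T=np.eye(4); T[:3,:3]=Rn.from_euler('xyz',o["orientation"],degrees=True).as_matrix(); T[:3,3]=o["tool_pos"]; return T
class View:
    def __init__(s,name,save=None):
        o=monitor.get_obs(); d=eyes.snapshot(name); s.im=d["image"]; s.dep=d["depth"]; s.K=d["K"]
        if name=="wrist": s.wc=T_tool(o)@d["hand_eye"]
        else: s.wc=np.linalg.inv(d["camera_from_world"])
        s.cw=np.linalg.inv(s.wc)
        if save:
            cv2.imwrite(f"pics/{save}.png",s.im[:,:,::-1]); np.savez(f"pics/{save}.npz",im=s.im,dep=s.dep,K=s.K,wc=s.wc)
    def ray(s,u,v):
        d=np.array([(u-s.K[0,2])/s.K[0,0],-(v-s.K[1,2])/s.K[1,1],-1.0]); return s.wc[:3,3],s.wc[:3,:3]@d
    def plane(s,u,v,z):
        o,d=s.ray(u,v); return o+d*(z-o[2])/d[2]
    def pts(s,mask=None):
        v,u=np.nonzero((s.dep>0)&(mask if mask is not None else True)); z=s.dep[v,u]
        c=np.stack([(u-s.K[0,2])/s.K[0,0]*z,-(v-s.K[1,2])/s.K[1,1]*z,-z,np.ones_like(z)])
        return (s.wc@c)[:3].T,np.stack([u,v],1)
    def proj(s,P):
        c=s.cw@np.append(P,1); return s.K[0,2]+s.K[0,0]*c[0]/-c[2], s.K[1,2]-s.K[1,1]*c[1]/-c[2]
    def crop(s,u,v,r,name,k=None):
        k=k or int(560/(2*r)); a=s.im[max(0,v-r):v+r,max(0,u-r):u+r,::-1]
        cv2.imwrite(f"pics/{name}.png",cv2.resize(a,None,fx=k,fy=k,interpolation=cv2.INTER_CUBIC))
class Saved(View):
    def __init__(s,save):
        z=np.load(f"pics/{save}.npz"); s.im=z["im"];s.dep=z["dep"];s.K=z["K"];s.wc=z["wc"];s.cw=np.linalg.inv(s.wc)
def red(im):
    i=im.astype(int); return (i[...,0]>130)&(i[...,1]<60)&(i[...,2]<60)
E
python3 - <<'E'
from h import *
for n in ["scene","side"]:
    v=View(n,n+"A")
    m=red(v.im).astype(np.uint8)
    c,l,st,ce=cv2.connectedComponentsWithStats(m)
    for i in range(1,c):
        if st[i,4]>20:
            p,_=v.pts(l==i); print(n,ce[i],st[i,4],np.median(p,0).round(4),p.min(0).round(3),p.max(0).round(3))
    u0=(343,367) if n=="scene" else (155,304)
    p,uv=v.pts(); s=(abs(uv[:,0]-u0[0])<25)&(abs(uv[:,1]-u0[1])<25)
    q=p[s&(p[:,2]>0.036)&(p[:,2]<.046)]; print("captop",len(q),q.mean(0).round(4),np.median(q,0).round(4))
    u0=(225,155) if n=="scene" else (350,165)
    s=(abs(uv[:,0]-u0[0])<30)&(abs(uv[:,1]-u0[1])<30); q=p[s]; i=q[:,2].argmax(); print("high",q[i],uv[s][i])
    v.crop(*u0,35,n+"_neck"); 
    v.crop(*((343,367) if n=="scene" else (155,304)),45,n+"_cap")
E
cd pics; python3 -c "
import cv2,numpy as np
a=[cv2.resize(cv2.imread(f),(380,290)) for f in ['scene_neck.png','side_neck.png','scene_cap.png','side_cap.png']]
cv2.imwrite('q1.png',np.vstack([np.hstack(a[:2]),np.hstack(a[2:])]))"
```

```text
scene [349.76  333.555] 200 [0.6073 0.201  0.0304] [0.581 0.186 0.002] [0.628 0.216 0.034]
scene [335.62452107 393.52873563] 261 [0.6991 0.2629 0.0369] [0.674 0.244 0.002] [0.713 0.276 0.042]
captop 741 [0.6539 0.2321 0.0392] [0.654  0.2323 0.0393]
high [ 0.56134965 -0.18190784  0.1957109 ] [229 135]
side [127.11695906 294.99415205] 171 [0.6944 0.2607 0.0354] [0.674 0.244 0.027] [0.712 0.275 0.042]
side [186.22012579 305.08805031] 159 [0.6063 0.201  0.0302] [0.589 0.185 0.025] [0.627 0.215 0.034]
captop 405 [0.6504 0.232  0.0393] [0.6498 0.2324 0.0394]
high [ 0.56145136 -0.17188229  0.19596007] [354 149]
```

View pics/q1.png

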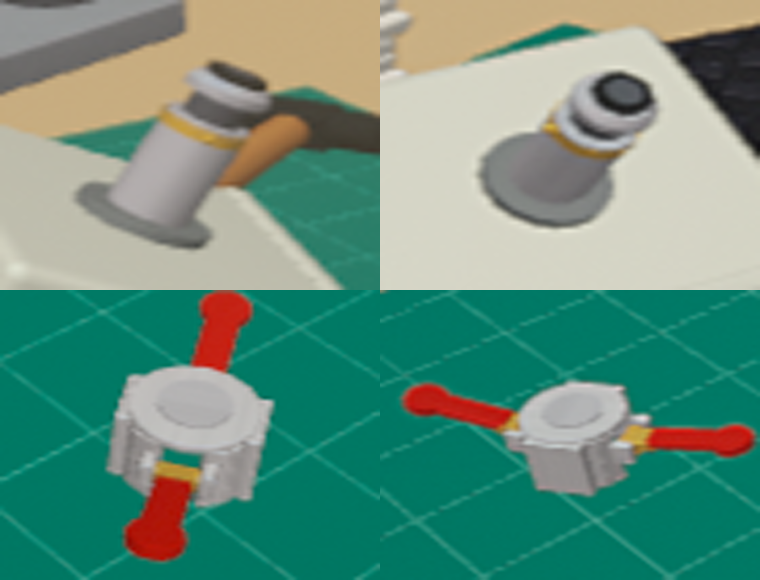

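The crops show the cap mouth down, its two arms at slightly different heights, and the neck with what looks like a gold band at pin level. Next I'll fit the shoulder plane, the neck axis and the cap pose.

```bash
python3 - <<'E'
from h import *
from scipy.optimize import least_squares
P=[];Q=[]
for n in ["scene","side"]:
    v=Saved(n+"A"); p,uv=v.pts(); col=v.im[uv[:,1],uv[:,0]].astype(int)
    box=(p[:,0]>.45)&(p[:,0]<.8)&(p[:,1]>-.35)&(p[:,1]<-.03)
    w=box&(col.min(1)>120)&(p[:,2]>.088)&(p[:,2]<.152)
    q=p[w]
    # ransac plane w/ normal tilt
    rng=np.random.default_rng(0);best=0
    for _ in range(400):
        a,b,c=q[rng.choice(len(q),3,False)]; nn=np.cross(b-a,c-a); l=np.linalg.norm(nn)
        if l<1e-6: continue
        nn/=l; nn*=np.sign(nn[2]); 
        if abs(nn[2]-np.cos(np.pi/6))>.08 : continue
        k=abs((q-a)@nn)<.002
        if k.sum()>best: best=k.sum();K=k
    q=q[K]; c=q.mean(0); nn=np.linalg.svd(q-c,full_matrices=False)[2][2]; nn*=np.sign(nn[2])
    print(n,best,"normal",nn.round(4),"tilt",np.degrees(np.arccos(nn[2])).round(2),"az",np.degrees(np.arctan2(nn[1],nn[0])).round(2),"c",c.round(4), "ext",q.min(0).round(3),q.max(0).round(3))
    h=(p-c)@nn; near=box&(h>.012)&(h<.1)&(np.linalg.norm(p-np.array([.58,-.175,.17]),axis=1)<.09)
    np.savez(f"pics/neck_{n}.npz",p=p[near],uv=uv[near],n=nn,c=c,h=h[near],col=col[near])
    print(near.sum(),"hmax",h[near].max(), p[near][h[near].argmax()])
E
```

```text
scene 1537 normal [-0.4786  0.1356  0.8675] tilt 29.83 az 164.18 c [ 0.5985 -0.1678  0.1227] ext [ 0.509 -0.287  0.088] [ 0.67  -0.086  0.152]
579 hmax 0.07965308687554397 [ 0.55211416 -0.18273376  0.19132524]
side 3316 normal [-0.4778  0.1307  0.8687] tilt 29.69 az 164.7 c [ 0.588  -0.1783  0.1174] ext [ 0.514 -0.293  0.088] [ 0.671 -0.085  0.152]
503 hmax 0.0823613173208874 [ 0.55600564 -0.18000353  0.19481861]
```

```bash
python3 - <<'E'
from h import *
from scipy.optimize import least_squares
az=np.radians(164.45); n=np.array([.5*np.cos(az),.5*np.sin(az),np.cos(np.pi/6)])
ey=np.cross([0,0,1],n*1); ey/=np.linalg.norm(ey); ex=np.cross(ey,n)   # ex,ey,n
print("n",n,"ex",ex,"ey",ey)
A=[]
for c in ["scene","side"]:
    z=np.load(f"pics/neck_{c}.npz"); p=z["p"]; c0=z["c"]; h=(p-c0)@n
    k=(h>.02)&(h<.066); q=np.stack([p@ex,p@ey],1)[k]
    f=lambda t,q=q:np.hypot(q[:,0]-t[0],q[:,1]-t[1])-.016
    r=least_squares(f,q.mean(0),loss="soft_l1",f_scale=.001); print(c,k.sum(),r.x.round(4),"rms",np.median(abs(r.fun)))
    # top
    k2=(h>.07); t=np.stack([p@ex,p@ey],1)[k2]; print(" top pts",k2.sum(),((t.min(0)+t.max(0))/2).round(4),(t.max(0)-t.min(0)).round(4),"shoulder h",(c0@n).round(4), "toph",(np.percentile(p[k2]@n,[50,95])-c0@n).round(4))
    A.append((r.x,c0@n))
m=np.mean([a[0] for a in A],0); sh=np.mean([a[1] for a in A])
print("neck_top", m[0]*ex+m[1]*ey+(sh+.075)*n)
# cap
B=[]
for c in ["scene","side"]:
    v=Saved(c+"A"); mk=red(v.im); p,uv=v.pts(mk); p=p[p[:,2]>.015]
    cen=np.array([.6525,.232]); d=p[:,:2]-cen; u,s,vt=np.linalg.svd(d-d.mean(0),full_matrices=False)
    y=vt[0]*np.sign(vt[0][1]); print(c,"arm axis deg",np.degrees(np.arctan2(y[1],y[0])).round(2),"mean perp",(d@np.array([-y[1],y[0]])).mean().round(4))
    for sg in (1,-1):
        s=(d@y)*sg; k=(s>.02); print("  arm",sg,"radial range",s[k].min().round(3),s[k].max().round(3),"slope",np.polyfit(s[(s>.03)&(s<.06)],p[(s>.03)&(s<.06),2],1).round(3))
E
```

```text
n [-0.48169844  0.1340396   0.8660254 ] ex [-0.83432617  0.2321634  -0.5       ] ey [-0.2680792  -0.96339688  0.        ]
scene 385 [-0.5982  0.0256] rms 0.0010283664994381048
 top pts 98 [-0.6001  0.0192] [0.0289 0.0254] shoulder h -0.2045 toph [0.0746 0.0795]
side 258 [-0.5995  0.0246] rms 0.0008518996814780517
 top pts 191 [-0.5987  0.0224] [0.0318 0.0328] shoulder h -0.2055 toph [0.0767 0.0805]
neck_top [ 0.55555465 -0.18063124  0.18686482]
scene arm axis deg 34.76 mean perp -0.0003
  arm 1 radial range 0.028 0.071 slope [0.308 0.02 ]
  arm -1 radial range 0.033 0.075 slope [0.114 0.024]
side arm axis deg 34.68 mean perp 0.0004
  arm 1 radial range 0.029 0.069 slope [0.302 0.02 ]
  arm -1 radial range 0.033 0.074 slope [0.112 0.024]
```

```bash
python3 - <<'E'
from h import *
T=T_tool(); print(T.round(3)); print("tool y az",np.degrees(np.arctan2(T[1,1],T[0,1])),"z az",np.degrees(np.arctan2(T[1,2],T[0,2])))
print(monitor.get_obs()["tool_pos"],monitor.get_obs()["clock"])
E
```

```text
[[-0.    -0.226  0.974  0.152]
 [ 0.001  0.974  0.226 -0.657]
 [-1.     0.001 -0.     0.197]
 [ 0.     0.     0.     1.   ]]
tool y az 103.04856043004185 z az 13.048564803411592
[ 0.15234477 -0.65733004  0.1967237 ] 0.25
```

```bash
cat >> h.py <<'E'
AZ=np.radians(164.45); N=np.array([.5*np.cos(AZ),.5*np.sin(AZ),np.cos(np.pi/6)])
EY=np.cross([0,0,1],N); EY/=np.linalg.norm(EY); EX=np.cross(EY,N)
TOP=np.array([.5556,-.1806,.1869])
def Rneck(phi):  # tool pointing down the neck, tool y = EX turned by phi (deg) about N
    y=Rn.from_rotvec(N*np.radians(phi)).apply(EX); x=-N; return np.stack([x,y,np.cross(x,y)],1)
def Rdown(az):
    a=np.radians(az); y=np.array([np.cos(a),np.sin(a),0]); x=np.array([0,0,-1.]); return np.stack([x,y,np.cross(x,y)],1)
def plan(pos,R,rows=None,o=None):
    T=T_tool(o); d=(np.asarray(pos)-T[:3,3])/.06; r=np.degrees(Rn.from_matrix(R@T[:3,:3].T).as_rotvec())/5
    print("d(60mm)",d.round(3),"rot(5deg)",r.round(3),"| min rows",np.ceil(max(np.linalg.norm(d)*.96,abs(r).max(),np.linalg.norm(r)*5/10.7)*10)/10)
    if rows: print("  per row",(d/rows).round(3),(r/rows).round(3))
E
python3 - <<'E'
from h import *
v=Saved("sceneA"); p,uv=v.pts(); s=(uv[:,0]>145)&(uv[:,0]<225)&(uv[:,1]>35)&(uv[:,1]<140)
q=p[s&(p[:,2]>.03)]; print("press",q.min(0),q.max(0),np.median(q,0)); 
s=(uv[:,0]>225)&(uv[:,0]<262)&(uv[:,1]>135)&(uv[:,1]<160); q=p[s&(p[:,2]>.01)]; print("hammer",np.median(q,0))
plan(TOP+.06*N,Rneck(0),10)
E
```

```text
press [-0.18616479 -1.4140814   0.03001907] [ 0.57198849 -0.18282904  0.27080544] [ 0.44421801 -0.66018124  0.16122306]
hammer [ 0.39531567 -0.40904482  0.02851358]
d(60mm) [6.239 8.08  0.702] rot(5deg) [-4.551 -4.358 11.987] | min rows 12.0
  per row [0.624 0.808 0.07 ] [-0.455 -0.436  1.199]
```

```bash
python3 -m crank '[{"linear":[0.3,0.4,0.4],"rot":[-0.3,-0.3,0.85],"hand":1},{"linear":[0.45,0.58,0.4],"rot":[-0.33,-0.31,0.86],"hand":1},{"linear":[0.45,0.58,0.2],"rot":[-0.33,-0.31,0.86],"hand":1},{"linear":[0.45,0.58,0.1],"rot":[-0.33,-0.31,0.86],"hand":1},{"linear":[0.45,0.58,0],"rot":[-0.33,-0.31,0.86],"hand":1},{"linear":[0.45,0.58,0],"rot":[-0.33,-0.31,0.86],"hand":1},{"linear":[0.45,0.58,0],"rot":[-0.33,-0.31,0.86],"hand":1},{"linear":[0.45,0.58,0],"rot":[-0.33,-0.31,0.86],"hand":1},{"linear":[0.45,0.58,0],"rot":[-0.33,-0.31,0.86],"hand":1},{"linear":[0.45,0.58,0],"rot":[-0.33,-0.31,0.86],"hand":1},{"linear":[0.45,0.58,0],"rot":[-0.33,-0.31,0.86],"hand":1},{"linear":[0.45,0.58,0],"rot":[-0.33,-0.31,0.86],"hand":1}]'
python3 - <<'E'
from h import *
print(monitor.get_obs()["joint_pos"].round(1)); plan(TOP+.06*N,Rneck(0),3)
v=View("wrist","w1"); print(v.proj(TOP),v.proj(TOP-.025*N+.02*EX),v.proj(TOP-.025*N+.02*EY))
E
```

```text
clock: 1.75
tool_pos: [0.4741, -0.2385, 0.2647]
orientation: [-86.3, 63.0, -19.3]
force: [1.1, -0.7, 0.4]
opening: 0.0875
[  1.6 -13.9 -39.3  14.5 -40.1 -33.6]
d(60mm) [ 0.877  1.1   -0.431] rot(5deg) [-0.514 -0.472  1.392] | min rows 1.5
  per row [ 0.292  0.367 -0.144] [-0.171 -0.157  0.464]
(np.float64(267.2725931424634), np.float64(283.58169162469727)) (np.float64(284.8439273375296), np.float64(271.13922467363136)) (np.float64(264.61467757659244), np.float64(256.65952152033987))
```

View pics/w1.png

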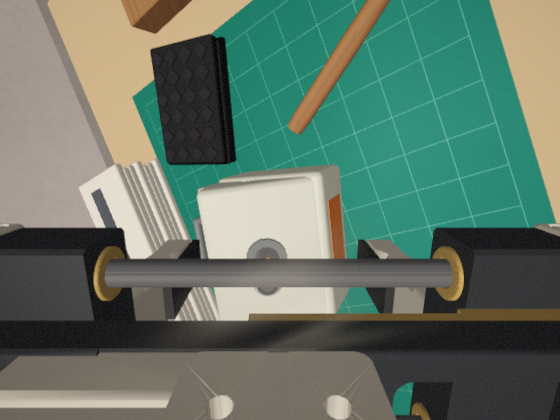

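The neck sits at (267,262), partly behind the gripper bar. I'll shift the tool sideways and closer so it clears the bar.

```bash
python3 - <<'E'
from h import *
plan(TOP+.012*N-.05*EY,Rneck(0),5)
E
```

```text
d(60mm) [ 1.458  1.757 -1.121] rot(5deg) [-0.5   -0.451  1.335] | min rows 2.5
  per row [ 0.292  0.351 -0.224] [-0.1   -0.09   0.267]
```

```bash
python3 -m crank '[{"linear":[0.45,0.6,0],"rot":[-0.17,-0.15,0.45],"hand":1},{"linear":[0.5,0.6,-0.1],"rot":[-0.17,-0.15,0.45],"hand":1},{"linear":[0.5,0.55,-0.3],"rot":[-0.17,-0.15,0.45],"hand":1},{"linear":[0,0,-0.4],"rot":[0,0,0],"hand":1},{"linear":[0,0,-0.3],"rot":[0,0,0],"hand":1}]'
python3 - <<'E'
from h import *
print(monitor.get_obs()["joint_pos"].round(1)); plan(TOP+.012*N-.05*EY,Rneck(0),1)
v=View("wrist","w2"); print([np.round(v.proj(q)) for q in (TOP,TOP-.025*N+.02*EX,TOP-.025*N+.02*EY)])
v.crop(280,140,90,"w2c")
E
```

```text
clock: 2.42
tool_pos: [0.5666, -0.1238, 0.2003]
orientation: [-89.7, 59.5, -14.7]
force: [-0.5, -0.6, -0.4]
opening: 0.0875
[ 12.5  -6.6 -51.9  39.  -21.5 -61.1]
d(60mm) [-0.056 -0.117 -0.05 ] rot(5deg) [-0.001  0.094 -0.132] | min rows 0.2
  per row [-0.056 -0.117 -0.05 ] [-0.001  0.094 -0.132]
[array([283., 148.]), array([310., 146.]), array([283., 117.])]
```

View pics/w2c.png

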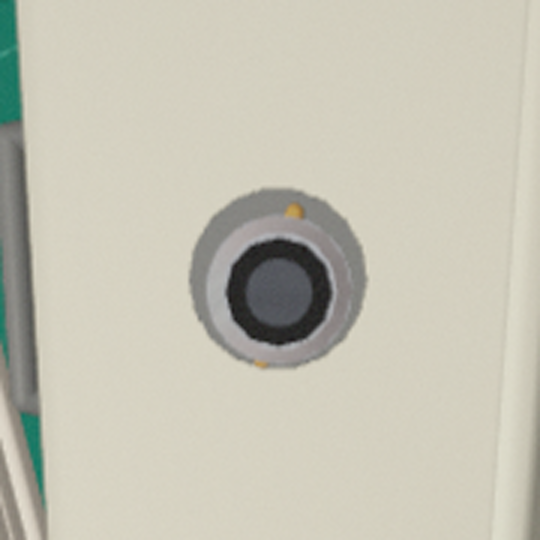

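The close view shows brass pins at crop (294,212) and (262,364), and the dark seal centred at (279,291). Now I'll work out the pin line and rim centre by ray casting.

```bash
python3 - <<'E'
from h import *
v=Saved("w2")
def onplane(u,w,h):
    o,d=v.ray(u,w); return o+d*(((TOP+h*N)-o)@N)/(d@N)
im=v.im.astype(int); m=(im[...,0]-im[...,2]>50)&(im[...,0]>110); m[:100]=0;m[200:]=0;m[:,:250]=0;m[:,310:]=0
c,l,st,ce=cv2.connectedComponentsWithStats(m.astype(np.uint8)); print(st[1:].tolist(),ce[1:].round(1).tolist())
g=cv2.cvtColor(v.im,cv2.COLOR_RGB2GRAY); dk=((g<70)).astype(np.uint8); dk[:110]=0; dk[190:]=0; dk[:,:240]=0; dk[:,330:]=0
cs,_=cv2.findContours(dk,cv2.RETR_EXTERNAL,cv2.CHAIN_APPROX_NONE); k=max(cs,key=cv2.contourArea); e=cv2.fitEllipse(k); print("seal",e)
S=onplane(*e[0],.004); print("seal centre->",S,"rim centre",S-.004*N,"diff EX,EY",((S-TOP)@EX*1e3).round(1),((S-TOP)@EY*1e3).round(1))
pp=[onplane(*q,-.025) for q in ce[1:]] if c==3 else []
for q in pp: print("pin",((q-TOP)@EX*1e3).round(1),((q-TOP)@EY*1e3).round(1), "ang from seal centre", np.degrees(np.arctan2((q-S)@EY,(q-S)@EX)).round(1), np.linalg.norm(q-S+.029*N).round(4))
if pp: d=pp[0]-pp[1]; print("line angle from EX toward EY",np.degrees(np.arctan2(d@EY,d@EX)),"len",np.linalg.norm(d))
p,uv=v.pts(); k=(np.hypot(uv[:,0]-283,uv[:,1]-147)<9); print("depth seal h",np.median((p[k]-TOP)@N))
k=(abs(uv[:,0]-283)<60)&(abs(uv[:,1]-147)<60)&(np.hypot(uv[:,0]-283,uv[:,1]-147)>40); print("shoulder h",np.median((p[k]-TOP)@N)); q=p[k]; q=q[abs((q-TOP)@N+.075)<.006];nn=np.linalg.svd(q-q.mean(0),full_matrices=False)[2][2]; print(nn*np.sign(nn[2]),N)
E
```

```text
[[285, 118, 6, 5, 24], [275, 170, 4, 3, 7]] [[287.8, 120.0], [276.3, 170.9]]
seal ((282.4648742675781, 146.98252868652344), (33.14906692504883, 33.78546905517578), 7.292301177978516)
seal centre-> [ 0.55359279 -0.18080127  0.19043351] rim centre [ 0.55551958 -0.18133743  0.18696941] diff EX,EY -0.1 0.7
pin 3.6 18.3 ang from seal centre 78.1 0.018
pin -4.4 -18.1 ang from seal centre -102.7 0.0193
line angle from EX toward EY 77.68480140539266 len 0.0373286242349804
depth seal h 0.004684389502538537
shoulder h -0.07452902540276063
[-0.48265143  0.13268772  0.86570293] [-0.48169844  0.1340396   0.8660254 ]
```

The pin line lies 77.7° from EX, so cap x should go at phi ≈ -12.3°. Neck centre agrees across all three cameras to within 1 mm. Now I'll go to the cap.

```bash
python3 - <<'E'
from h import *
plan([.685,.255,.13],Rdown(124.7),10)
E
```

```text
d(60mm) [ 1.995  6.317 -1.126] rot(5deg) [ 3.542  5.065 -7.882] | min rows 7.9
  per row [ 0.199  0.632 -0.113] [ 0.354  0.506 -0.788]
```

```bash
python3 -m crank '[{"linear":[-0.1,0.2,0.5],"rot":[0,0,0],"hand":1},{"linear":[0.1,0.6,0.3],"rot":[0.3,0.4,-0.7],"hand":1},{"linear":[0.2,0.7,0],"rot":[0.36,0.52,-0.8],"hand":1},{"linear":[0.22,0.7,0],"rot":[0.36,0.52,-0.8],"hand":1},{"linear":[0.22,0.7,0],"rot":[0.36,0.52,-0.8],"hand":1},{"linear":[0.22,0.7,-0.1],"rot":[0.36,0.52,-0.8],"hand":1},{"linear":[0.22,0.7,-0.2],"rot":[0.36,0.52,-0.8],"hand":1},{"linear":[0.22,0.7,-0.3],"rot":[0.36,0.52,-0.8],"hand":1},{"linear":[0.22,0.7,-0.4],"rot":[0.36,0.52,-0.8],"hand":1},{"linear":[0.22,0.6,-0.4],"rot":[0.36,0.52,-0.8],"hand":1},{"linear":[0.22,0.3,-0.4],"rot":[0.3,0.4,-0.8],"hand":1}]'
python3 - <<'E'
from h import *
print(monitor.get_obs()["joint_pos"].round(1)); plan([.685,.255,.13],Rdown(124.7),1)
v=View("wrist","w3"); print(v.proj(np.array([.6525,.232,.04])))
E
```

```text
clock: 3.85
tool_pos: [0.6805, 0.2879, 0.1424]
orientation: [73.8, 89.1, 107.3]
force: [-0.1, -0.2, 0.1]
opening: 0.0874
[ 37.5  28.3   6.   -0.9 -67.4 -93.7]
d(60mm) [ 0.075 -0.549 -0.207] rot(5deg) [-0.178 -0.057  0.248] | min rows 0.6
  per row [ 0.075 -0.549 -0.207] [-0.178 -0.057  0.248]
(np.float64(243.5254227769037), np.float64(147.1356013744221))
```

View pics/w3.png

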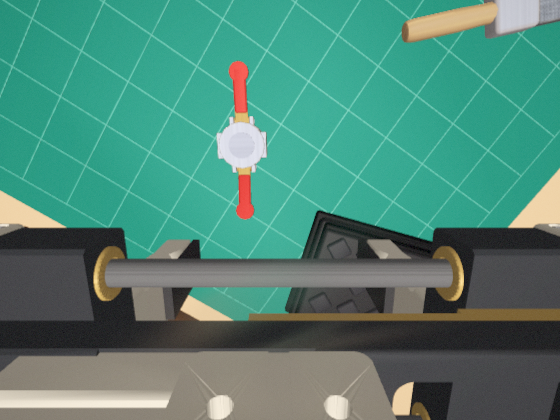

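The wrist view shows the cap at (242,145) with its arms up and down the image. A black tray edge lies near (330,215), so I'll check its height as well.

```bash
python3 - <<'E'
from h import *
v=Saved("w3"); v.crop(242,145,45,"w3c")
p,uv=v.pts()
k=(np.hypot(uv[:,0]-242,uv[:,1]-145)<40)&(p[:,2]>.036)&(p[:,2]<.046)&(~red(v.im)[uv[:,1],uv[:,0]])
m=np.zeros(v.dep.shape,np.uint8); m[uv[k][:,1],uv[k][:,0]]=1
cs,_=cv2.findContours(m,cv2.RETR_EXTERNAL,cv2.CHAIN_APPROX_NONE); c=max(cs,key=cv2.contourArea); (cu,cv),r=cv2.minEnclosingCircle(c); print("circ",cu,cv,r, v.plane(cu,cv,.04), "z",np.median(p[k][:,2]))
mu=cv2.moments(m,True); print("mom",mu["m10"]/mu["m00"],mu["m01"]/mu["m00"],v.plane(mu["m10"]/mu["m00"],mu["m01"]/mu["m00"],.04))
q,_=v.pts(red(v.im)); d=q[:,:2]; d=d[q[:,2]>.015]; vt=np.linalg.svd(d-d.mean(0),full_matrices=False)[2][0]; print("arm axis",np.degrees(np.arctan2(vt[1],vt[0]))%180)
t=(uv[:,0]>300)&(uv[:,0]<425)&(uv[:,1]>210)&(uv[:,1]<235)&(p[:,2]>.006)&(p[:,2]<.1); print("tray",p[t].min(0),p[t].max(0))
E
```

```text
circ 241.5 144.5 27.064836502075195 [0.65149121 0.22915279 0.04      ] z 0.03948037602136942
mom 241.4053751399776 144.0979843225084 [0.65122768 0.22888629 0.04      ]
arm axis 36.10057663547725
tray [0.63502899 0.33380618 0.00605968] [0.6961152  0.43646701 0.05666384]
```

View pics/w3c.png

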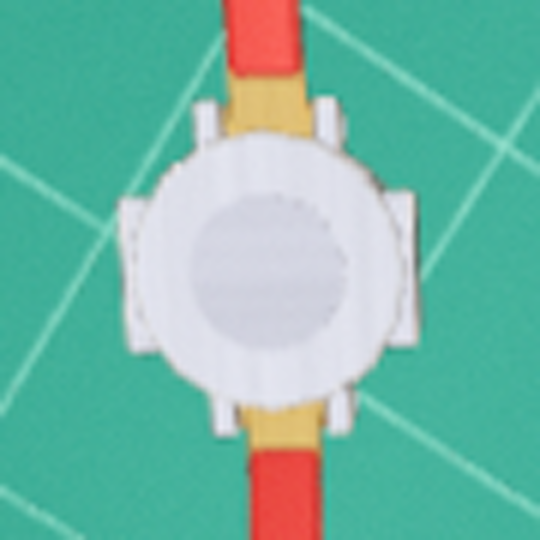

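```bash
python3 - <<'E'
from h import *
plan([.652,.2305,.07],Rdown(125.3),3)
E
```

```text
d(60mm) [-0.477 -0.959 -1.124] rot(5deg) [-0.165 -0.122  0.418] | min rows 1.5
  per row [-0.159 -0.32  -0.375] [-0.055 -0.041  0.139]
```

```bash
python3 -m crank '[{"linear":[-0.16,-0.32,-0.35],"rot":[-0.06,-0.04,0.14],"hand":1},{"linear":[-0.16,-0.32,-0.35],"rot":[-0.06,-0.04,0.14],"hand":1},{"linear":[-0.16,-0.32,-0.35],"rot":[-0.06,-0.04,0.14],"hand":1},{"linear":[0,0,0],"rot":[0,0,0],"hand":1}]'
python3 - <<'E'
from h import *
plan([.652,.2305,.009],Rdown(125.3),3)
E
```

```text
clock: 4.4
tool_pos: [0.6501, 0.2302, 0.071]
orientation: [149.4, 89.7, -175.1]
force: [0.7, -0.1, 0.4]
opening: 0.0877
d(60mm) [ 0.031  0.005 -1.034] rot(5deg) [ 0.005 -0.059 -0.041] | min rows 1.0
  per row [ 0.01   0.002 -0.345] [ 0.002 -0.02  -0.014]
```

```bash
python3 -m crank '[{"linear":[0.02,0,-0.5],"rot":[0,-0.03,-0.02],"hand":1},{"linear":[0.01,0,-0.35],"rot":[0,-0.03,-0.02],"hand":1},{"linear":[0,0,-0.15],"rot":[0,0,0],"hand":1},{"linear":[0,0,0],"rot":[0,0,0],"hand":1}]'
python3 - <<'E'
from h import *
plan([.652,.2305,.009],Rdown(125.3),1)
E
```

```text
clock: 4.9
tool_pos: [0.6553, 0.2334, 0.0146]
orientation: [1.9, 89.6, 37.4]
force: [-0.4, 0.8, 0.5]
opening: 0.0877
d(60mm) [-0.054 -0.048 -0.093] rot(5deg) [-0.048  0.063 -0.023] | min rows 0.2
  per row [-0.054 -0.048 -0.093] [-0.048  0.063 -0.023]
```

```bash
python3 -m crank '[{"linear":[-0.05,-0.045,-0.08],"rot":[-0.05,0.06,-0.02],"hand":1},{"linear":[0,0,0],"rot":[0,0,0],"hand":1}]'
python3 - <<'E'
from h import *
plan([.652,.2305,.009],Rdown(125.3),1)
E
```

```text
clock: 5.15
tool_pos: [0.6531, 0.2314, 0.0114]
orientation: [-10.7, 89.9, 24.6]
force: [-0.1, 0.4, -0.9]
opening: 0.0874
d(60mm) [-0.019 -0.014 -0.04 ] rot(5deg) [-0.01   0.023 -0.007] | min rows 0.1
  per row [-0.019 -0.014 -0.04 ] [-0.01   0.023 -0.007]
```

Close enough, so I'll close on the cap after a last small correction.

```bash
python3 -m crank '[{"linear":[-0.02,-0.015,-0.03],"rot":[0,0,0],"hand":0.7},{"linear":[0,0,0],"rot":[0,0,0],"hand":0.4},{"linear":[0,0,0],"rot":[0,0,0],"hand":0},{"linear":[0,0,0],"rot":[0,0,0],"hand":0},{"linear":[0,0,0],"rot":[0,0,0],"hand":0},{"linear":[0,0,0],"rot":[0,0,0],"hand":0}]'
python3 - <<'E'
from h import *
T=T_tool(); print(T.round(3), np.degrees(np.arctan2(T[1,1],T[0,1])))
E
```

```text
clock: 5.9
tool_pos: [0.6526, 0.2308, 0.011]
orientation: [-9.2, 89.7, 26.1]
force: [0.3, -0.2, 1.0]
opening: 0.0331
[[ 0.004 -0.579  0.816  0.653]
 [ 0.002  0.816  0.579  0.231]
 [-1.    -0.001  0.004  0.011]
 [ 0.     0.     0.     1.   ]] 125.35054118722367
```

```bash
python3 - <<'E'
from h import *
print(monitor.get_obs()["opening"])
v=View("scene","s4"); v.crop(343,350,75,"s4c",4); v=View("side","d4"); v.crop(155,290,75,"d4c",4)
import numpy as np
cv2.imwrite("pics/q4.png",cv2.resize(np.hstack([cv2.imread("pics/s4c.png")[:560,:560],cv2.imread("pics/d4c.png")[:560,:560]]),(800,400)))
print(monitor.get_obs()["opening"])
E
```

```text
0.03312304923657769
0.02548197014896072
```

View pics/q4.png

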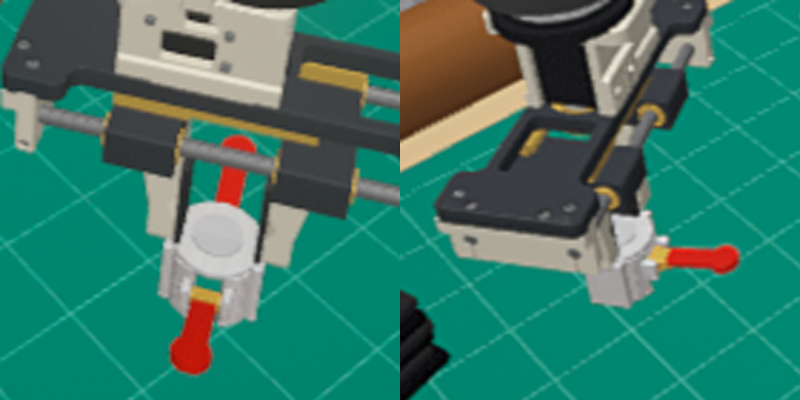

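```bash
python3 - <<'E'
from h import *
print(monitor.get_obs()["opening"],monitor.get_obs()["force"])
v=View("scene","s5"); v.crop(343,345,40,"s5c",8); v=View("side","d5"); v.crop(165,290,40,"d5c",8);v=View("wrist","w5")
cv2.imwrite("pics/q5.png",cv2.resize(np.hstack([cv2.imread("pics/s5c.png")[:560,:560],cv2.imread("pics/d5c.png")[:560,:560]]),(800,400)))
print(monitor.get_obs()["opening"])
p,uv=Saved("s5").pts(); 
E
```

```text
0.02548197014896072 [-0.79108206  0.23437164  0.99876685]
0.013187396177152696
```

View pics/q5.png

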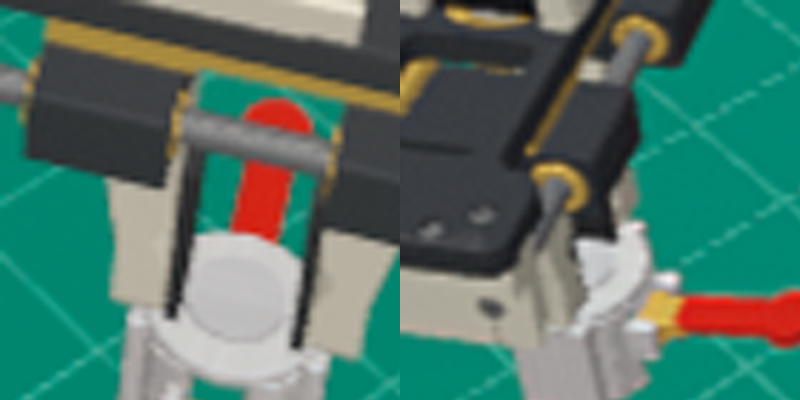

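View pics/w5.png

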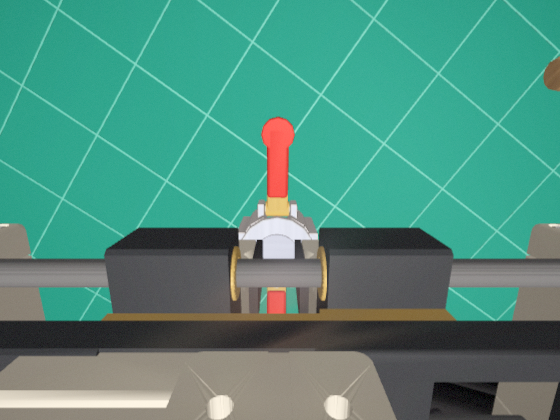

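```bash
python3 - <<'E'
from h import *
v=Saved("s5"); p,uv=v.pts()
P={tuple(a):b for a,b in zip(uv.tolist(),p)}
# crop origin (303,305), scale shown 400/80*? => 5 px per pixel
for x,y in [(140,290),(140,230),(175,305),(330,340),(340,300),(300,340),(240,290),(150,330),(315,370),(240,360)]:
    u,w=303+x//5,305+y//5; print((x,y),(u,w),P.get((u,w),np.zeros(3)).round(4))
print(v.proj(monitor.get_obs()["tool_pos"]), monitor.get_obs()["tool_pos"])
T=T_tool()
for s in (-.025,.025): print(v.proj((T@[0,s,0,1])[:3]))
q=p[(np.hypot(uv[:,0]-351,uv[:,1]-363)<9)];print("captop z",np.median(q,0))
E
```

```text
(140, 290) (331, 363) [0.6718 0.2276 0.0394]
(140, 230) (331, 351) [0.6712 0.2246 0.059 ]
(175, 305) (338, 366) [0.6675 0.2363 0.0389]
(330, 340) (369, 373) [0.6182 0.2514 0.0031]
(340, 300) (371, 365) [0.6056 0.2438 0.0028]
(300, 340) (363, 373) [0.6242 0.246  0.0022]
(240, 290) (351, 363) [0.65   0.2428 0.0382]
(150, 330) (333, 371) [0.6735 0.2341 0.0315]
(315, 370) (366, 379) [0.6285 0.2554 0.0025]
(240, 360) (351, 377) [0.6572 0.2517 0.0249]
(np.float64(341.20006347752695), np.float64(371.77262595909303)) [0.65258582 0.23088902 0.01100901]
(np.float64(323.1518149432159), np.float64(367.1848182917604))
(np.float64(359.59341774509625), np.float64(376.44815841180156))
captop z [0.6515989  0.24558727 0.04009283]
```

```bash
python3 - <<'E'
from h import *
v=Saved("s5"); p,uv=v.pts(); T=T_tool()
q=(p-T[:3,3])@T[:3,:3]  # tool coords
k=(abs(q[:,2])<.03)&(abs(q[:,1])<.06)&(q[:,0]>-.09)&(q[:,0]<.01)
g=v.im[uv[:,1],uv[:,0]]
for lo in np.arange(-.09,.01,.006):
    s=k&(q[:,0]>lo)&(q[:,0]<lo+.006)
    if s.any(): print(round(lo*1e3),s.sum(),"y",np.percentile(q[s,1]*1e3,[0,25,50,75,100]).round(0),"z",np.percentile(q[s,2]*1e3,[0,50,100]).round(0))
for n in ["s4","s5"]:
    v=Saved(n)
    cv2.imwrite(f"pics/{n}z.png",cv2.resize(v.im[330:400,305:375,::-1],None,fx=8,fy=8,interpolation=cv2.INTER_NEAREST))
E
```

```text
-90 5 y [-16. -16. -15. -15. -15.] z [-8. -3. 11.]
-84 6 y [-16. -16. -15. -15. -15.] z [-11.   9.  12.]
-78 44 y [-17. -15. -12.  14.  17.] z [ 0.  8. 12.]
-72 84 y [-31. -19. -12.  22.  33.] z [-5. 11. 13.]
-66 107 y [-31. -20. -12.  23.  32.] z [-9. 11. 13.]
-60 83 y [-29. -21. -12.  23.  31.] z [-4. 10. 13.]
-54 85 y [-27. -19. -12.  21.  31.] z [-8. 10. 12.]
-48 99 y [-27. -17.  14.  20.  29.] z [-4. 10. 13.]
-42 79 y [-27. -19. -12.  21.  29.] z [-7. 11. 13.]
-36 116 y [-27. -12.   1.  12.  29.] z [-12.   9.  18.]
-30 512 y [-23.  -7.   1.   8.  23.] z [-21.   8.  21.]
-24 97 y [-23. -13.   4.  12.  23.] z [10. 17. 30.]
-18 149 y [-23.  -9.  -0.   9.  23.] z [10. 21. 30.]
-12 81 y [-22. -13.   8.  15.  23.] z [ 8. 16. 27.]
-6 54 y [-23. -16.  12.  18.  23.] z [-7. 12. 25.]
0 63 y [-23. -17.   7.  16.  50.] z [-17.  13.  19.]
6 2014 y [-60. -38.  14.  40.  60.] z [-30.   6.  30.]
```

View pics/s5z.png

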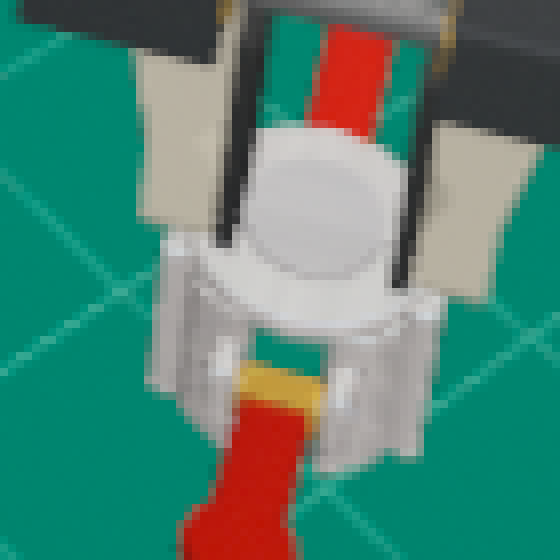

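The zoomed view shows the fingertips ending right above the cap top, although the reported TCP is at z=0.011. The fingers are closing over the cap, not on it. I'll measure where the tips really are in the tool frame.

```bash
python3 - <<'E'
from h import *
T=T_tool()
for n in ["s4","s5","d4","d5"]:
    v=Saved(n); p,uv=v.pts(); q=(p-T[:3,3])@T[:3,:3]
    for sg in (1,-1):
        k=(abs(q[:,2])<.016)&(sg*q[:,1]>.0245)&(sg*q[:,1]<.055)&(q[:,0]<-.005)&(q[:,0]>-.12)
        if k.sum()>5: x=np.sort(q[k,0]*1e3); print(n,sg,k.sum(),"max x",x[-8:].round(1),"y",np.percentile(q[k,1]*1e3,[2,50,98]).round(0),"z",np.percentile(q[k,2]*1e3,[2,50,98]).round(0))
    # body / blocks
    k=(abs(q[:,2])<.04)&(abs(q[:,1])>.035)&(abs(q[:,1])<.09)&(q[:,0]<-.03)&(q[:,0]>-.2)
    if k.sum(): print("  body max x",np.sort(q[k,0]*1e3)[-10:].round(0),k.sum())
E
```

```text
s4 1 340 max x [-34.7 -33.9 -33.7 -33.1 -32.9 -32.7 -32.4 -31.8] y [25. 32. 50.] z [-15.   9.  12.]
s4 -1 127 max x [-34.2 -34.  -33.8 -33.7 -33.3 -33.1 -31.6 -31. ] y [-35. -29. -25.] z [10. 11. 12.]
  body max x [-96. -96. -94. -69. -69. -68. -67. -65. -62. -58.] 5379
s5 1 248 max x [-35.5 -35.4 -34.2 -33.8 -33.4 -32.6 -32.1 -31.2] y [25. 30. 47.] z [-15.  -4.  12.]
s5 -1 65 max x [-38.8 -38.  -37.6 -37.4 -34.8 -34.5 -34.2 -32.2] y [-31. -26. -25.] z [10. 11. 12.]
  body max x [-97. -96. -96. -96. -96. -96. -95. -95. -95. -95.] 5239
d4 1 216 max x [-34.1 -34.1 -33.8 -33.  -32.4 -30.7 -29.5 -10.1] y [25. 32. 48.] z [-11.  -0.  15.]
d4 -1 11 max x [-41.9 -41.1 -38.9 -38.8 -38.5 -37.7 -35.  -30.9] y [-31. -27. -25.] z [-11. -10.  -9.]
  body max x [-95. -95. -95. -95. -95. -95. -95. -95. -94. -93.] 2353
d5 1 202 max x [-35.3 -35.  -33.8 -33.4 -33.  -32.4 -31.7 -30.8] y [25. 32. 46.] z [-10.   1.  15.]
  body max x [-95. -95. -95. -95. -95. -95. -94. -94. -94. -93.] 2320
```

Measured consistently from both cameras, the true fingertips are about 31 mm behind the reported TCP, and the gripper body is shifted by about the same amount (95 mm behind instead of 66). I'll use that offset from here on, so I reopen and descend the remaining distance.

```bash
cat >> h.py <<'E'
OFF=-.031
def tip(o=None): T=T_tool(o); return (T@[OFF,0,0,1])[:3]
def planT(pos,R,rows=None): plan(np.asarray(pos)-R@[OFF,0,0],R,rows)
E
python3 -m crank '[{"linear":[0,0,0.1],"rot":[0,0,0],"hand":1},{"linear":[0,0,0],"rot":[0,0,0],"hand":1},{"linear":[0,0,0],"rot":[0,0,0],"hand":1},{"linear":[0,0,0],"rot":[0,0,0],"hand":1},{"linear":[0,0,0],"rot":[0,0,0],"hand":1},{"linear":[0,0,0],"rot":[0,0,0],"hand":1},{"linear":[0,0,0],"rot":[0,0,0],"hand":1}]'
python3 - <<'E'
from h import *
planT([.652,.2305,.009],Rdown(125.3),4); print(tip())
E
```

```text
clock: 7.02
tool_pos: [0.652, 0.2306, 0.0168]
orientation: [-6.4, 89.8, 28.9]
force: [-0.1, 0.2, -0.8]
opening: 0.0778
d(60mm) [-0.001 -0.001 -0.646] rot(5deg) [-0.017  0.031 -0.008] | min rows 0.7
  per row [-0.    -0.    -0.161] [-0.004  0.008 -0.002]
[0.6519513  0.23052419 0.04775333]
```

```bash
python3 -m crank '[{"linear":[0,0,-0.18],"rot":[0,0.03,0],"hand":1},{"linear":[0,0,-0.18],"rot":[0,0,0],"hand":1},{"linear":[0,0,-0.15],"rot":[0,0,0],"hand":1},{"linear":[0,0,-0.1],"rot":[0,0,0],"hand":1},{"linear":[0,0,0],"rot":[0,0,0],"hand":1}]'
python3 - <<'E'
from h import *
planT([.652,.2305,.009],Rdown(125.3),1); print(tip())
v=View("scene","s6"); v.crop(343,350,60,"s6c",8)
E
```

```text
clock: 7.65
tool_pos: [0.6513, 0.2301, -0.0237]
orientation: [129.8, 89.9, 165.1]
force: [0.2, 0.2, 0.4]
opening: 0.0878
d(60mm) [0.012 0.007 0.029] rot(5deg) [-0.006 -0.021 -0.005] | min rows 0.1
  per row [0.012 0.007 0.029] [-0.006 -0.021 -0.005]
[0.65132934 0.23008786 0.00725782]
```

View pics/s6c.png

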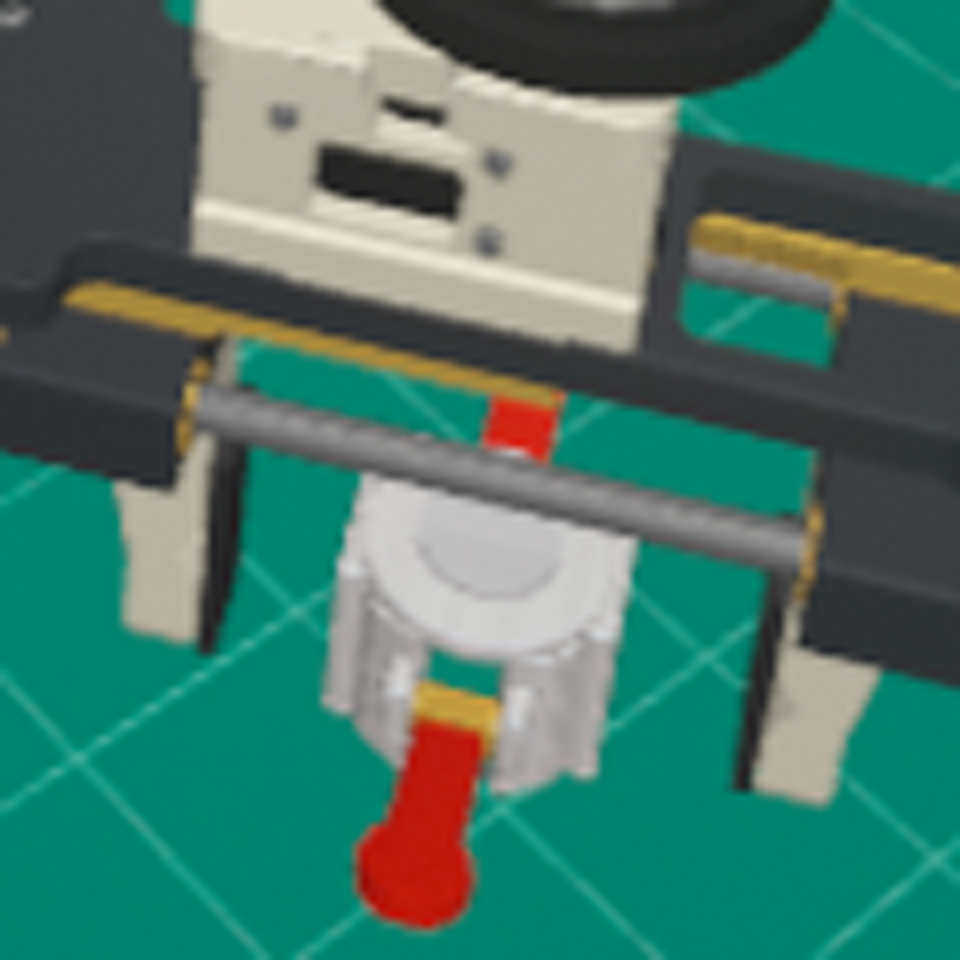

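Now the fingers straddle the cap flats, with tips close to the mat. Closing.

```bash
python3 -m crank '[{"linear":[0.01,0.01,0.02],"rot":[0,0,0],"hand":0},{"linear":[0,0,0],"rot":[0,0,0],"hand":0},{"linear":[0,0,0],"rot":[0,0,0],"hand":0},{"linear":[0,0,0],"rot":[0,0,0],"hand":0},{"linear":[0,0,0],"rot":[0,0,0],"hand":0},{"linear":[0,0,0],"rot":[0,0,0],"hand":0},{"linear":[0,0,0],"rot":[0,0,0],"hand":0}]'; python3 - <<'E'
from h import *
print(tip(),monitor.get_obs()["force"])
E
```

```text
clock: 8.57
tool_pos: [0.653, 0.2313, -0.0207]
orientation: [34.5, 89.9, 69.8]
force: [0.2, 0.7, 0.4]
opening: 0.0459
[0.6529835  0.2312356  0.01033276] [0.16850236 0.73761347 0.40216305]
```

The cap is gripped at 45.9 mm opening, which matches the 46 mm flats. Lift it, check the grip, then carry it over.

```bash
cat >> h.py <<'E'
CC=-.0422
TOP=np.array([.5555,-.181,.1871])
def capc(o=None): T=T_tool(o); return (T@[CC,0,0,1])[:3]
def planC(h,phi,rows=None,lat=(0,0)):  # cap centre h above TOP along N
    R=Rneck(phi); plan(TOP+h*N+lat[0]*EX+lat[1]*EY-R@[CC,0,0],R,rows)
def where():
    c=capc()-TOP; T=T_tool(); y=T[:3,1]; print("cap h %.1f ex %.1f ey %.1f mm"%tuple(1e3*np.array([c@N,c@EX,c@EY])),"phi %.1f tilt %.2f"%(np.degrees(np.arctan2(y@EY,y@EX)),np.degrees(np.arccos(np.clip(-T[:3,0]@N,-1,1)))),"F_N %.1f"%(monitor.get_obs()["force"]@N),"F",monitor.get_obs()["force"].round(1),"open",round(monitor.get_obs()["opening"],4),"t",round(monitor.get_obs()["clock"],2))
E
python3 -m crank '[{"linear":[0,0,0.3],"rot":[0,0,0],"hand":0},{"linear":[0,0,0.7],"rot":[0,0,0],"hand":0},{"linear":[0,0,0.9],"rot":[0,0,0],"hand":0},{"linear":[0,0,0.9],"rot":[0,0,0],"hand":0},{"linear":[0,0,0.9],"rot":[0,0,0],"hand":0}]'
python3 - <<'E'
from h import *
print(monitor.get_obs()["joint_pos"].round(1)); where(); planC(.06,-12.3,12)
v=View("scene","s7")
E
```

```text
clock: 9.2
tool_pos: [0.6465, 0.228, 0.2037]
orientation: [165.0, 89.2, -159.8]
force: [1.1, 0.7, -4.1]
opening: 0.0456
[ 35.6  21.8   3.6  -0.2 -72.4 -90.2]
cap h 61.6 ex -10.7 ey -418.8 mm phi -43.3 tilt 30.62 F_N -4.0 F [ 1.1  0.7 -4.1] open 0.0456 t 9.2
d(60mm) [-1.66  -6.777 -0.019] rot(5deg) [-2.853 -5.423  5.286] | min rows 6.7
  per row [-0.138 -0.565 -0.002] [-0.238 -0.452  0.441]
```

View pics/s7.png

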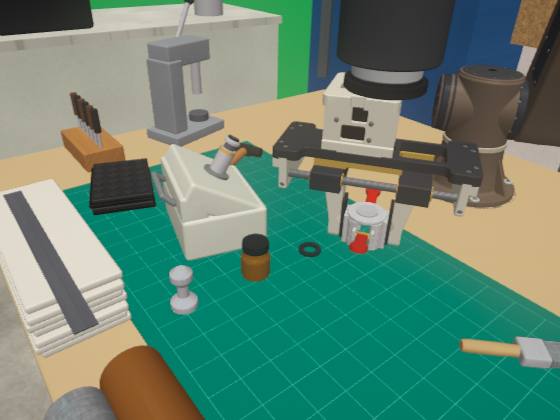

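The cap is lifted cleanly at (366,225) in the scene image, with the arms still raised. Carrying it to the neck with extra height.

```bash
python3 -m crank '[{"linear":[-0.05,-0.3,0.4],"rot":[-0.2,-0.4,0.4],"hand":0},{"linear":[-0.15,-0.6,0.3],"rot":[-0.26,-0.5,0.49],"hand":0},{"linear":[-0.15,-0.65,0.1],"rot":[-0.26,-0.5,0.49],"hand":0},{"linear":[-0.15,-0.65,0],"rot":[-0.26,-0.5,0.49],"hand":0},{"linear":[-0.15,-0.65,0],"rot":[-0.26,-0.5,0.49],"hand":0},{"linear":[-0.15,-0.65,0],"rot":[-0.26,-0.5,0.49],"hand":0},{"linear":[-0.15,-0.65,0],"rot":[-0.26,-0.5,0.49],"hand":0},{"linear":[-0.15,-0.65,0],"rot":[-0.26,-0.5,0.49],"hand":0},{"linear":[-0.15,-0.6,0],"rot":[-0.26,-0.5,0.49],"hand":0},{"linear":[-0.15,-0.5,0],"rot":[-0.26,-0.5,0.49],"hand":0}]'
python3 - <<'E'
from h import *
print(monitor.get_obs()["joint_pos"].round(1)); where(); planC(.06,-12.3,3)
E
```

```text
clock: 10.5
tool_pos: [0.5575, -0.135, 0.2697]
orientation: [-75.0, 61.8, -14.4]
force: [0.1, -0.7, -4.2]
opening: 0.0462
[ 14.6  -9.9 -38.9  21.9 -37.9 -58.6]
cap h 118.9 ex -33.6 ey -44.5 mm phi -13.9 tilt 1.89 F_N -3.7 F [ 0.1 -0.7 -4.2] open 0.0462 t 10.5
d(60mm) [-0.176 -0.727 -1.12 ] rot(5deg) [-0.344 -0.281  0.232] | min rows 1.3
  per row [-0.059 -0.242 -0.373] [-0.115 -0.094  0.077]
```

```bash
python3 -m crank '[{"linear":[-0.12,-0.4,-0.2],"rot":[-0.15,-0.12,0.1],"hand":0},{"linear":[-0.06,-0.33,-0.4],"rot":[-0.12,-0.1,0.08],"hand":0},{"linear":[0,0,-0.35],"rot":[-0.06,-0.05,0.05],"hand":0},{"linear":[0,0,-0.15],"rot":[0,0,0],"hand":0},{"linear":[0,0,0],"rot":[0,0,0],"hand":0}]'
python3 - <<'E'
from h import *
print(monitor.get_obs()["joint_pos"].round(1)); where(); planC(.05,-12.3,2)
v=View("scene","s8"); v.crop(230,140,60,"s8c",5); v=View("side","d8"); v.crop(345,140,60,"d8c",5)
cv2.imwrite("pics/q8.png",cv2.resize(np.hstack([cv2.imread("pics/s8c.png"),cv2.imread("pics/d8c.png")]),(800,400)))
E
```

```text
clock: 11.12
tool_pos: [0.54, -0.184, 0.2042]
orientation: [-77.7, 59.9, -15.9]
force: [0.2, 0.7, -2.9]
opening: 0.0455
[  6.6  -7.9 -49.6  29.6 -22.8 -59.6]
cap h 64.0 ex 3.7 ey 7.0 mm phi -12.6 tilt 0.17 F_N -2.5 F [ 0.2  0.7 -2.9] open 0.0455 t 11.12
d(60mm) [ 0.195  0.068 -0.172] rot(5deg) [0.003 0.016 0.063] | min rows 0.3
  per row [ 0.098  0.034 -0.086] [0.001 0.008 0.031]
```

View pics/q8.png

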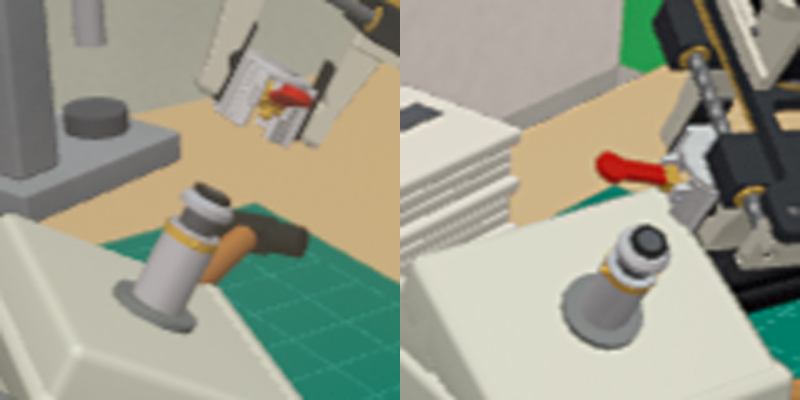

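The cap hovers on the extension of the neck axis in both views: scene crop (265,105), side crop (690,175). Now correct the lateral error and approach.

```bash
python3 -m crank '[{"linear":[0.1,0.035,-0.09],"rot":[0,0.01,0.03],"hand":0},{"linear":[0.1,0.035,-0.09],"rot":[0,0.01,0.03],"hand":0},{"linear":[0,0,0],"rot":[0,0,0],"hand":0}]'
python3 - <<'E'
from h import *
where(); planC(.030,-12.3,4)
E
```

```text
clock: 11.6
tool_pos: [0.5557, -0.1782, 0.1958]
orientation: [-77.6, 59.8, -15.3]
force: [0.0, 0.2, -4.6]
opening: 0.0459
cap h 50.0 ex -3.7 ey -2.6 mm phi -12.2 tilt 0.27 F_N -4.0 F [ 0.   0.2 -4.6] open 0.0459 t 11.6
d(60mm) [ 0.095 -0.073 -0.321] rot(5deg) [-0.001  0.05  -0.026] | min rows 0.4
  per row [ 0.024 -0.018 -0.08 ] [-0.     0.013 -0.006]
```

```bash
python3 -m crank '[{"linear":[0.02,-0.02,-0.08],"rot":[0,0.02,-0.01],"hand":0},{"linear":[0.02,-0.02,-0.08],"rot":[0,0.02,-0.01],"hand":0},{"linear":[0.02,-0.015,-0.07],"rot":[0,0,0],"hand":0},{"linear":[0,0,0],"rot":[0,0,0],"hand":0},{"linear":[0,0,0],"rot":[0,0,0],"hand":0}]'
python3 - <<'E'
from h import *
where(); planC(.030,-12.3,1); planC(.020,-12.3,1)
v=View("scene","s9"); v.crop(230,140,60,"s9c",5); v=View("side","d9"); v.crop(345,140,60,"d9c",5)
cv2.imwrite("pics/q9.png",cv2.resize(np.hstack([cv2.imread("pics/s9c.png"),cv2.imread("pics/d9c.png")]),(800,400)))
E
```

```text
clock: 12.22
tool_pos: [0.5593, -0.182, 0.1806]
orientation: [-77.7, 60.0, -15.6]
force: [0.4, 0.4, -2.7]
opening: 0.0457
cap h 34.6 ex -0.2 ey -0.1 mm phi -12.3 tilt 0.02 F_N -2.5 F [ 0.4  0.4 -2.7] open 0.0457 t 12.22
d(60mm) [ 0.034 -0.011 -0.067] rot(5deg) [ 0.001 -0.004 -0.002] | min rows 0.1
  per row [ 0.034 -0.011 -0.067] [ 0.001 -0.004 -0.002]
d(60mm) [ 0.114 -0.034 -0.211] rot(5deg) [ 0.001 -0.004 -0.002] | min rows 0.3
  per row [ 0.114 -0.034 -0.211] [ 0.001 -0.004 -0.002]
```

View pics/q9.png

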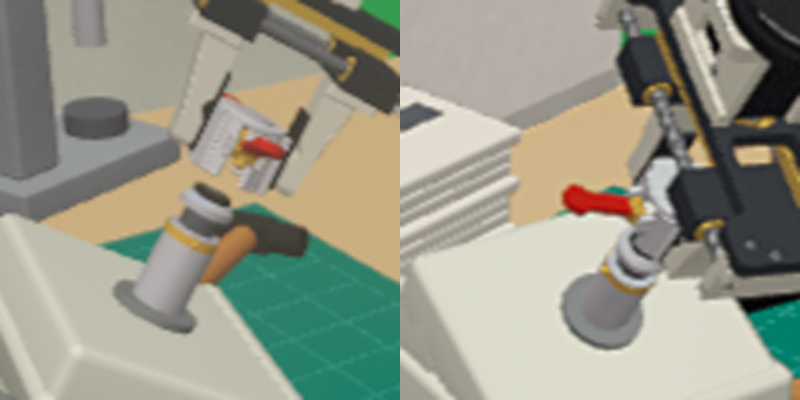

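On-axis to 0.2 mm with tilt 0.02°. Inserting slowly.

```bash
python3 -m crank '[{"linear":[0.032,-0.009,-0.058],"rot":[0,0,0],"hand":0},{"linear":[0.032,-0.009,-0.058],"rot":[0,0,0],"hand":0},{"linear":[0.032,-0.009,-0.058],"rot":[0,0,0],"hand":0},{"linear":[0.032,-0.009,-0.058],"rot":[0,0,0],"hand":0},{"linear":[0,0,0],"rot":[0,0,0],"hand":0}]'
python3 - <<'E'
from h import *
where(); planC(.010,-12.3,1); print(monitor.get_obs()["joint_pos"].round(1))
E
```

```text
clock: 12.95
tool_pos: [0.5678, -0.1839, 0.1659]
orientation: [-77.7, 60.0, -15.5]
force: [-0.7, 0.1, -3.7]
opening: 0.046
cap h 17.5 ex -0.3 ey -0.5 mm phi -12.3 tilt 0.03 F_N -2.9 F [-0.7  0.1 -3.7] open 0.046 t 12.95
d(60mm) [ 0.054 -0.024 -0.111] rot(5deg) [-0.001  0.001 -0.01 ] | min rows 0.2
  per row [ 0.054 -0.024 -0.111] [-0.001  0.001 -0.01 ]
[  2.3  -2.3 -53.4  41.4 -13.3 -68.4]
```

```bash
python3 -m crank '[{"linear":[0.034,-0.005,-0.055],"rot":[0,0,0],"hand":0},{"linear":[0.03,-0.01,-0.055],"rot":[0,0,0],"hand":0},{"linear":[0.03,-0.01,-0.055],"rot":[0,0,0],"hand":0},{"linear":[0,0,0],"rot":[0,0,0],"hand":0}]'
python3 - <<'E'
from h import *
where(); planC(.0,-12.3,1); print(monitor.get_obs()["joint_pos"].round(1))
E
```

```text
clock: 13.45
tool_pos: [0.574, -0.1851, 0.1554]
orientation: [-77.7, 60.0, -15.4]
force: [-0.1, -0.7, -3.3]
opening: 0.0456
cap h 5.3 ex -0.6 ey -1.0 mm phi -12.2 tilt 0.06 F_N -2.9 F [-0.1 -0.7 -3.3] open 0.0456 t 13.45
d(60mm) [ 0.03  -0.026 -0.081] rot(5deg) [-0.004  0.004 -0.018] | min rows 0.1
  per row [ 0.03  -0.026 -0.081] [-0.004  0.004 -0.018]
[ -0.5  -0.8 -55.   48.3  -9.9 -73.2]
```

```bash
python3 -m crank '[{"linear":[0.025,-0.015,-0.05],"rot":[0,0,-0.01],"hand":0},{"linear":[0.02,-0.015,-0.05],"rot":[0,0,-0.01],"hand":0},{"linear":[0,0,0],"rot":[0,0,0],"hand":0}]'
python3 - <<'E'
from h import *
where(); planC(-.008,-12.3,1); print(monitor.get_obs()["joint_pos"].round(1))
E
```

```text
clock: 13.82
tool_pos: [0.5771, -0.1869, 0.1497]
orientation: [-77.6, 59.9, -15.5]
force: [-0.6, 0.7, -3.5]
opening: 0.0455
cap h -1.4 ex -0.7 ey -0.1 mm phi -12.3 tilt 0.06 F_N -2.6 F [-0.6  0.7 -3.5] open 0.0455 t 13.82
d(60mm) [ 0.043 -0.013 -0.102] rot(5deg) [-0.003  0.012 -0.   ] | min rows 0.2
  per row [ 0.043 -0.013 -0.102] [-0.003  0.012 -0.   ]
[ -3.3  -0.1 -56.3  54.8  -7.5 -77.6]
```

Still no contact. Joint 3 (-56.3°) is approaching its limit of -58.28°, so I'll go only a little further, enough to have the pins in the slots. Then I release and press from above with a steeper tool.

```bash
python3 -m crank '[{"linear":[0.025,-0.008,-0.045],"rot":[0,0.01,0],"hand":0},{"linear":[0.015,-0.008,-0.035],"rot":[0,0,0],"hand":0},{"linear":[0,0,0],"rot":[0,0,0],"hand":0}]'
python3 - <<'E'
from h import *
where(); planC(-.008,-12.3,1); print(monitor.get_obs()["joint_pos"].round(1))
v=View("scene","s10"); v.crop(220,150,50,"s10c",6); v=View("side","d10"); v.crop(350,150,50,"d10c",6)
cv2.imwrite("pics/q10.png",cv2.resize(np.hstack([cv2.imread("pics/s10c.png"),cv2.imread("pics/d10c.png")]),(800,400)))
E
```

```text
clock: 14.2
tool_pos: [0.5801, -0.1876, 0.1458]
orientation: [-77.6, 59.9, -15.4]
force: [-0.4, 2.2, -5.0]
opening: 0.0455
cap h -6.3 ex -1.3 ey -0.1 mm phi -12.3 tilt 0.11 F_N -3.9 F [-0.4  2.2 -5. ] open 0.0455 t 14.2
d(60mm) [-0.007 -0.001 -0.036] rot(5deg) [-0.002  0.019 -0.011] | min rows 0.1
  per row [-0.007 -0.001 -0.036] [-0.002  0.019 -0.011]
[ -6.3   0.5 -57.3  62.   -5.2 -82.1]
```

View pics/q10.png

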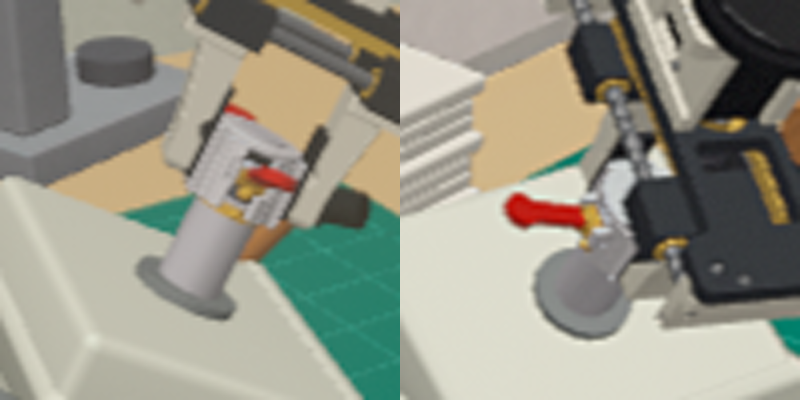

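The cap is at h=-6.3 mm, past the level (-4 mm) where it would sit if it were off the pins, with no resistance. So the pins are in the slots. Releasing.

```bash
python3 -m crank '[{"linear":[0,0,0],"rot":[0,0,0],"hand":1},{"linear":[0,0,0],"rot":[0,0,0],"hand":1},{"linear":[0,0,0],"rot":[0,0,0],"hand":1},{"linear":[-0.05,0.013,0.085],"rot":[0,0,0],"hand":1},{"linear":[-0.1,0.027,0.17],"rot":[0,0,0],"hand":1},{"linear":[-0.2,0.054,0.35],"rot":[0,0,0],"hand":1},{"linear":[-0.2,0.054,0.35],"rot":[0,0,0],"hand":1},{"linear":[-0.2,0.054,0.35],"rot":[0,0,0],"hand":1},{"linear":[-0.2,0.054,0.35],"rot":[0,0,0],"hand":1}]'
python3 - <<'E'
from h import *
where(); print(monitor.get_obs()["joint_pos"].round(1))
v=View("scene","s11"); v.crop(220,150,50,"s11c",6); v=View("side","d11"); v.crop(350,150,50,"d11c",6)
cv2.imwrite("pics/q11.png",cv2.resize(np.hstack([cv2.imread("pics/s11c.png"),cv2.imread("pics/d11c.png")]),(800,400)))
for n in ["s11","d11"]:
    v=Saved(n); p,uv=v.pts(); c=p-TOP; h=c@N; r=np.hypot(c@EX,c@EY); k=(r<.019)&(h>-.02)&(h<.03); print(n,k.sum(),np.percentile(h[k]*1e3,[10,25,50,75,90,95]).round(1))
    m=red(v.im); p,uv=v.pts(m); c=p-TOP; k=np.linalg.norm(c,axis=1)<.12; c=c[k]
    a=np.radians(77.7); yy=np.cos(a)*EX+np.sin(a)*EY
    for s in (1,-1):
        t=(c@yy)*s; j=(t>.03)&(t<.065)
        if j.sum()>8: print("  arm",s,j.sum(),"slope",np.polyfit(t[j],(c@N)[j],1).round(3),"max r",t.max().round(3))
E
```

```text
clock: 15.42
tool_pos: [0.5241, -0.1708, 0.2508]
orientation: [-77.2, 59.7, -15.0]
force: [0.9, 0.7, 0.6]
opening: 0.088
cap h 113.9 ex -3.1 ey -1.2 mm phi -12.3 tilt 0.39 F_N 0.2 F [0.9 0.7 0.6] open 0.088 t 15.43
[ 10.5 -12.9 -45.4  24.2 -32.1 -56. ]
s11 121 [-9.9 -1.2  7.4  8.2  9.   9.2]
d11 259 [5.1 6.  7.2 8.2 9.2 9.6]
  arm 1 97 slope [ 0.124 -0.009] max r 0.072
  arm -1 72 slope [ 0.314 -0.012] max r 0.072
```

View pics/q11.png

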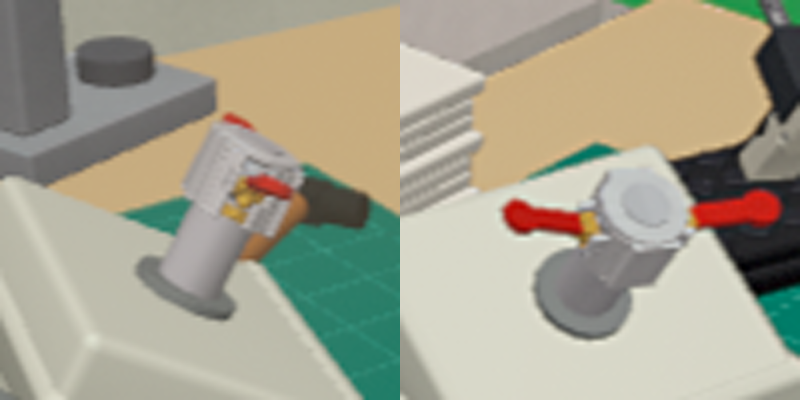

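The cap dropped home onto the seal: its top is at h≈7.3 mm, against 6.5 clamped and 14.5 if it were off the pins. Both arms are still raised. For the clamping stroke I'll turn the jaws along the arms and tip the tool 20° steeper about the arm line, which keeps joint 3 off its limit.

```bash
cat >> h.py <<'E'
_a=np.radians(77.7); YY=np.cos(_a)*EX+np.sin(_a)*EY
def Rk(delta):
    best=None
    for s in (1,-1):
        x=Rn.from_rotvec(YY*np.radians(s*delta)).apply(-N)
        if best is None or x[2]<best[2]: best=x
    return np.stack([best,YY,np.cross(best,YY)],1)
def planK(h,delta,back=0,rows=None,lat=0):  # true tip at height h on the axis, then backed off along tool by 'back'
    R=Rk(delta); planT(TOP+h*N+lat*YY-R[:,0]*back,R,rows)
def whereK():
    t=tip()-TOP; T=T_tool(); xx=np.cross(YY,N); print("tip h %.1f alongYY %.1f capx %.1f mm"%tuple(1e3*np.array([t@N,t@YY,t@xx])),"yang %.2f"%np.degrees(np.arccos(min(1,T[:3,1]@YY))),"F_N %.1f F_YY %.1f"%(monitor.get_obs()["force"]@N,monitor.get_obs()["force"]@YY),"M",monitor.get_obs()["moment"].round(2),"open",round(monitor.get_obs()["opening"],4),"t",round(monitor.get_obs()["clock"],2),"j",monitor.get_obs()["joint_pos"].round(1))
E
python3 - <<'E'
from h import *
print(Rk(20).round(3)); whereK(); planK(-.04,20,.075,20)
E
```

```text
[[ 0.193 -0.44  -0.877]
 [ 0.022 -0.892  0.452]
 [-0.981 -0.107 -0.163]]
tip h 104.3 alongYY -2.7 capx -4.6 mm yang 90.05 F_N 0.3 F_YY -0.1 M [0.53 1.56 0.02] open 0.0876 t 15.53 j [ 10.5 -13.1 -45.3  24.2 -32.  -56. ]
d(60mm) [ 0.685 -0.278 -0.96 ] rot(5deg) [-4.941  3.891 17.244] | min rows 17.3
  per row [ 0.034 -0.014 -0.048] [-0.247  0.195  0.862]
```

```bash
python3 -m crank '[{"linear":[0.03,-0.01,0],"rot":[-0.27,0.21,0.95],"hand":1},{"linear":[0.04,-0.01,0],"rot":[-0.275,0.216,0.958],"hand":1},{"linear":[0.04,-0.01,0],"rot":[-0.275,0.216,0.958],"hand":1},{"linear":[0.04,-0.01,0],"rot":[-0.275,0.216,0.958],"hand":1},{"linear":[0.04,-0.01,0],"rot":[-0.275,0.216,0.958],"hand":1},{"linear":[0.04,-0.01,0],"rot":[-0.275,0.216,0.958],"hand":1},{"linear":[0.04,-0.01,0],"rot":[-0.275,0.216,0.958],"hand":1},{"linear":[0.04,-0.01,0],"rot":[-0.275,0.216,0.958],"hand":1},{"linear":[0.04,-0.01,0],"rot":[-0.275,0.216,0.958],"hand":1},{"linear":[0.04,-0.01,0],"rot":[-0.275,0.216,0.958],"hand":1},{"linear":[0.04,-0.01,0],"rot":[-0.275,0.216,0.958],"hand":1},{"linear":[0.04,-0.01,0],"rot":[-0.275,0.216,0.958],"hand":1},{"linear":[0.04,-0.01,0],"rot":[-0.275,0.216,0.958],"hand":1},{"linear":[0.04,-0.01,0],"rot":[-0.275,0.216,0.958],"hand":1},{"linear":[0.04,-0.01,0],"rot":[-0.275,0.216,0.958],"hand":1},{"linear":[0.04,-0.01,0],"rot":[-0.275,0.216,0.958],"hand":1}]'
python3 - <<'E'
from h import *
whereK(); planK(-.04,20,.075,4)
E
```

```text
clock: 17.52
tool_pos: [0.5656, -0.1837, 0.2437]
orientation: [-137.9, 77.2, 7.6]
force: [0.4, -0.1, 0.1]
opening: 0.0877
tip h 73.2 alongYY -7.4 capx -46.5 mm yang 7.88 F_N -0.1 F_YY -0.1 M [-0.13  0.93  0.02] open 0.0877 t 17.52 j [ -0.5   4.  -15.1  -2.1 -58.3  56.9]
d(60mm) [ 0.012 -0.06  -0.802] rot(5deg) [-0.408  0.268  1.515] | min rows 1.6
  per row [ 0.003 -0.015 -0.2  ] [-0.102  0.067  0.379]
```

```bash
python3 -m crank '[{"linear":[0.003,-0.015,-0.2],"rot":[-0.15,0.1,0.5],"hand":1},{"linear":[0.003,-0.015,-0.2],"rot":[-0.14,0.09,0.5],"hand":1},{"linear":[0.003,-0.015,-0.15],"rot":[-0.1,0.07,0.45],"hand":1},{"linear":[0,0,0],"rot":[0,0,0],"hand":1}]'
python3 - <<'E'
from h import *
whereK(); planK(-.04,20,.06,1)
v=View("wrist","w12"); print(v.proj(TOP+.0073*N))
v=View("side","d12"); v.crop(350,140,60,"d12c",5)
E
```

```text
clock: 18.02
tool_pos: [0.5671, -0.1876, 0.2063]
orientation: [-146.8, 78.9, 6.3]
force: [-1.6, -0.4, 0.1]
opening: 0.0878
tip h 39.3 alongYY -1.3 capx -31.7 mm yang 0.21 F_N 0.8 F_YY 1.0 M [-0.11  0.85  0.01] open 0.0878 t 18.02 j [ -0.5   6.5 -17.   -1.6 -55.5  64.4]
d(60mm) [ 0.035  0.011 -0.423] rot(5deg) [ 0.002 -0.033  0.036] | min rows 0.5
  per row [ 0.035  0.011 -0.423] [ 0.002 -0.033  0.036]
(np.float64(279.26077743948014), np.float64(258.45953259931207))
```

View pics/w12.png

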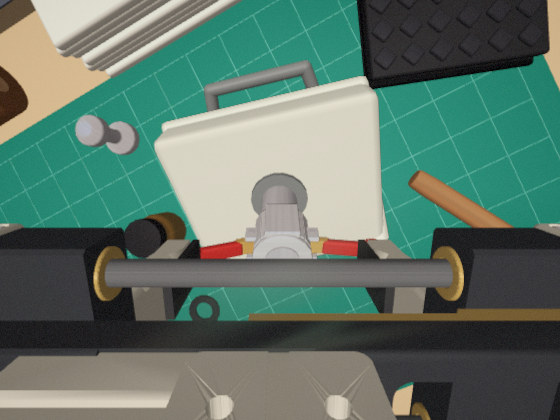

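View pics/d12c.png

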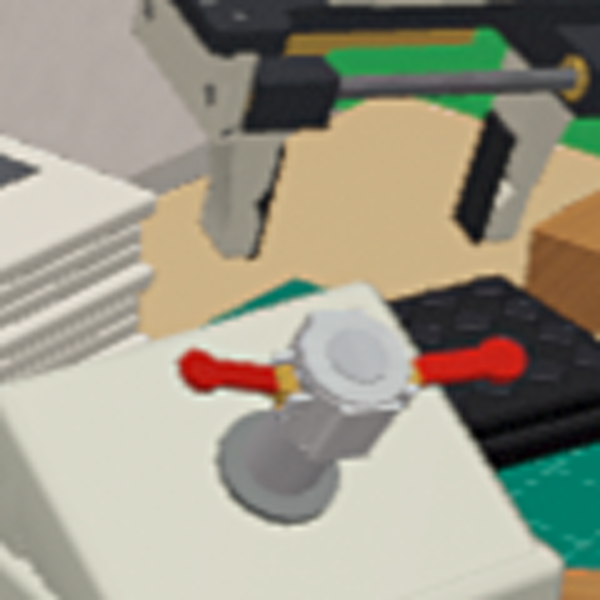

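The tool is now symmetric about the cap: wrist view arms at (220,252) and (350,246), fingers just outside. I'll reduce the extra tip to 12° and advance along the neck axis.

```bash
python3 - <<'E'
from h import *
planK(.020,12,0,3)
E
```

```text
d(60mm) [-0.197  0.135 -0.541] rot(5deg) [-0.703 -1.44  -0.129] | min rows 1.5
  per row [-0.066  0.045 -0.18 ] [-0.234 -0.48  -0.043]
```

```bash
python3 -m crank '[{"linear":[-0.066,0.045,-0.15],"rot":[-0.23,-0.48,-0.04],"hand":1},{"linear":[-0.066,0.045,-0.15],"rot":[-0.23,-0.48,-0.04],"hand":1},{"linear":[-0.06,0.04,-0.15],"rot":[-0.23,-0.46,-0.04],"hand":1},{"linear":[0,0,0],"rot":[0,0,0],"hand":1},{"linear":[0,0,0],"rot":[0,0,0],"hand":1}]'
python3 - <<'E'
from h import *
whereK(); planK(.010,12,0,1);planK(-.020,12,0,1)
E
```

```text
clock: 18.75
tool_pos: [0.5581, -0.1802, 0.1832]
orientation: [-160.0, 71.1, -7.4]
force: [-1.0, -0.3, 0.2]
opening: 0.0871
tip h 25.8 alongYY -1.3 capx -6.0 mm yang 0.25 F_N 0.6 F_YY 0.7 M [ 0.07  1.14 -0.02] open 0.0871 t 18.75 j [  3.7   1.3 -31.    5.7 -39.3  55.1]
d(60mm) [ 0.038 -0.012 -0.28 ] rot(5deg) [-0.006  0.088  0.033] | min rows 0.3
  per row [ 0.038 -0.012 -0.28 ] [-0.006  0.088  0.033]
d(60mm) [ 0.279 -0.079 -0.714] rot(5deg) [-0.006  0.088  0.033] | min rows 0.8
  per row [ 0.279 -0.079 -0.714] [-0.006  0.088  0.033]
```

```bash
python3 -m crank '[{"linear":[0.02,-0.006,-0.13],"rot":[0,0.05,0.02],"hand":1},{"linear":[0.015,-0.006,-0.12],"rot":[0,0.03,0.01],"hand":1},{"linear":[0,0,0],"rot":[0,0,0],"hand":1}]'
python3 - <<'E'
from h import *
whereK(); planK(-.040,12,0,1); planK(-.040,12,0,10)
v=View("scene","s13"); v.crop(220,150,50,"s13c",6); v=View("side","d13"); v.crop(350,150,50,"d13c",6)
cv2.imwrite("pics/q13.png",cv2.resize(np.hstack([cv2.imread("pics/s13c.png"),cv2.imread("pics/d13c.png")]),(800,400)))
E
```

```text
clock: 19.12
tool_pos: [0.562, -0.1815, 0.168]
orientation: [-160.1, 71.5, -7.4]
force: [0.3, -0.1, 0.6]
opening: 0.0878
tip h 10.6 alongYY -0.4 capx -2.2 mm yang 0.09 F_N 0.4 F_YY -0.1 M [ 0.09  1.2  -0.01] open 0.0878 t 19.12 j [  3.5   2.8 -31.4   5.6 -37.7  55.4]
d(60mm) [ 0.374 -0.103 -0.749] rot(5deg) [-0.011  0.01   0.012] | min rows 0.9
  per row [ 0.374 -0.103 -0.749] [-0.011  0.01   0.012]
d(60mm) [ 0.374 -0.103 -0.749] rot(5deg) [-0.011  0.01   0.012] | min rows 0.9
  per row [ 0.037 -0.01  -0.075] [-0.001  0.001  0.001]
```

View pics/q13.png

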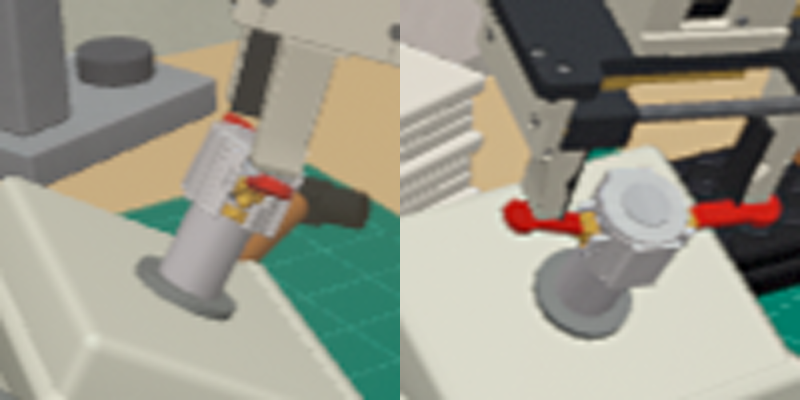

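Both fingertips are just above the arms' middles. Swing them down, first half of the stroke.

```bash
python3 -m crank '[{"linear":[0.04,-0.011,-0.08],"rot":[0,0,0],"hand":1},{"linear":[0.04,-0.011,-0.08],"rot":[0,0,0],"hand":1},{"linear":[0.04,-0.011,-0.08],"rot":[0,0,0],"hand":1},{"linear":[0.04,-0.011,-0.08],"rot":[0,0,0],"hand":1},{"linear":[0.04,-0.011,-0.08],"rot":[0,0,0],"hand":1}]'
python3 - <<'E'
from h import *
whereK(); planK(-.040,12,0,1)
v=View("scene","s14"); v.crop(220,150,50,"s14c",6); v=View("side","d14"); v.crop(350,150,50,"d14c",6)
cv2.imwrite("pics/q14.png",cv2.resize(np.hstack([cv2.imread("pics/s14c.png"),cv2.imread("pics/d14c.png")]),(800,400)))
E
```

```text
clock: 19.85
tool_pos: [0.5759, -0.1852, 0.1463]
orientation: [-160.2, 71.2, -7.4]
force: [-4.4, 1.2, 7.7]
opening: 0.0878
tip h -15.4 alongYY -0.8 capx -3.6 mm yang 0.14 F_N 8.9 F_YY 0.0 M [0.67 2.   0.13] open 0.0878 t 19.85 j [  2.9   5.4 -32.    5.9 -34.3  55.6]
d(60mm) [ 0.143 -0.041 -0.387] rot(5deg) [0.001 0.064 0.003] | min rows 0.4
  per row [ 0.143 -0.041 -0.387] [0.001 0.064 0.003]
```

View pics/q14.png

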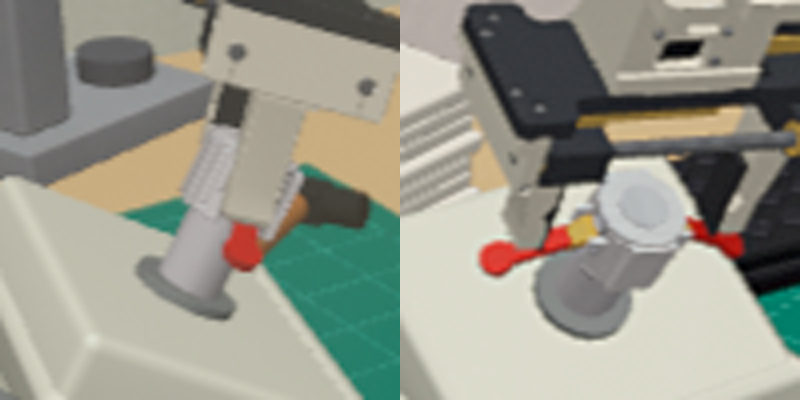

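Both arms are swinging down together, with 8.9 N along the axis and 0.0 N of imbalance. Continuing.

```bash
python3 -m crank '[{"linear":[0.036,-0.01,-0.09],"rot":[0,0.02,0],"hand":1},{"linear":[0.036,-0.01,-0.09],"rot":[0,0.02,0],"hand":1},{"linear":[0.036,-0.01,-0.09],"rot":[0,0.02,0],"hand":1},{"linear":[0.036,-0.01,-0.09],"rot":[0,0,0],"hand":1},{"linear":[0.02,-0.006,-0.04],"rot":[0,0,0],"hand":1}]'
python3 - <<'E'
from h import *
whereK(); planK(-.042,12,0,1)
v=View("side","d15"); v.crop(350,150,50,"d15c",6)
E
```

```text
clock: 20.58
tool_pos: [0.5882, -0.1893, 0.1244]
orientation: [-160.6, 71.3, -7.7]
force: [-0.9, 0.5, 4.6]
opening: 0.0874
tip h -40.8 alongYY -0.3 capx -4.0 mm yang 0.07 F_N 4.5 F_YY -0.6 M [0.2  1.53 0.05] open 0.0874 t 20.57 j [  2.4   8.  -32.3   6.2 -31.3  55.7]
d(60mm) [-0.046  0.022 -0.051] rot(5deg) [ 0.027  0.057 -0.008] | min rows 0.1
  per row [-0.046  0.022 -0.051] [ 0.027  0.057 -0.008]
```

View pics/d15c.png

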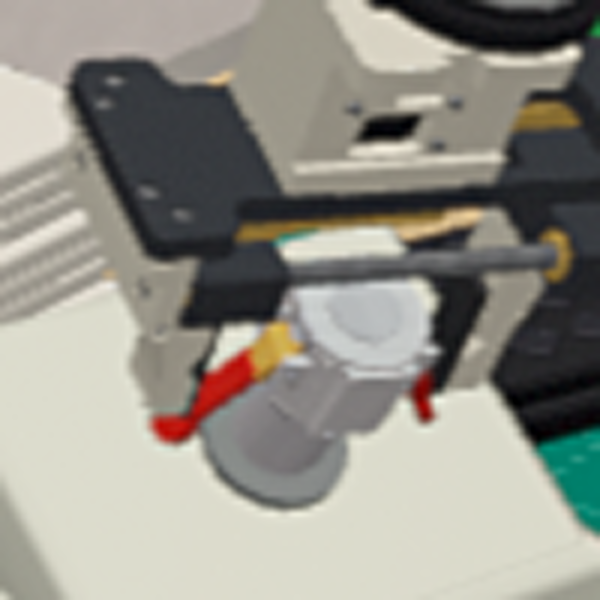

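The arms are about 55° down on both sides, with the tips at h=-41 mm. Now close the jaws to bring both arms flat.

```bash
python3 -m crank '[{"linear":[-0.04,0.018,-0.04],"rot":[0.02,0.05,0],"hand":0.9},{"linear":[0,0,0],"rot":[0,0,0],"hand":0.8},{"linear":[0,0,0],"rot":[0,0,0],"hand":0.7},{"linear":[0,0,0],"rot":[0,0,0],"hand":0.5},{"linear":[0,0,0],"rot":[0,0,0],"hand":0.3},{"linear":[0,0,0],"rot":[0,0,0],"hand":0},{"linear":[0,0,0],"rot":[0,0,0],"hand":0}]'
python3 - <<'E'
from h import *
whereK(); planK(-.042,12,0,1)
v=View("side","d16"); v.crop(350,150,50,"d16c",6)
E
```

```text
clock: 21.5
tool_pos: [0.5867, -0.1881, 0.1205]
orientation: [-160.4, 71.5, -7.5]
force: [2.6, -1.2, -1.6]
opening: 0.054
tip h -43.3 alongYY -0.3 capx -0.6 mm yang 0.05 F_N -2.8 F_YY 0.1 M [-0.38  0.38 -0.12] open 0.054 t 21.5 j [  2.5   8.3 -32.5   6.1 -31.2  55.7]
d(60mm) [-0.021  0.003  0.013] rot(5deg) [ 0.004  0.007 -0.009] | min rows 0.1
  per row [-0.021  0.003  0.013] [ 0.004  0.007 -0.009]
```

View pics/d16c.png

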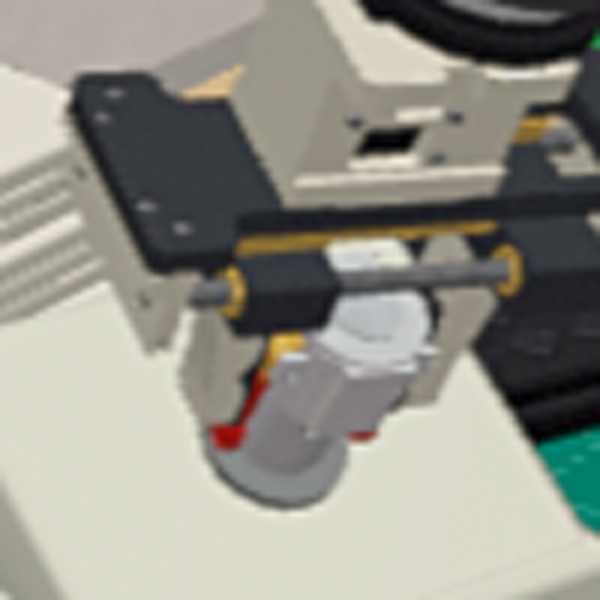

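```bash
python3 -m crank '[{"linear":[0,0,0],"rot":[0,0,0],"hand":0},{"linear":[0,0,0],"rot":[0,0,0],"hand":0},{"linear":[0,0,0],"rot":[0,0,0],"hand":0},{"linear":[0,0,0],"rot":[0,0,0],"hand":0}]'
python3 - <<'E'
from h import *
whereK()
E
python3 -m crank '[{"linear":[0,0,0],"rot":[0,0,0],"hand":1},{"linear":[0,0,0],"rot":[0,0,0],"hand":1},{"linear":[0,0,0],"rot":[0,0,0],"hand":1},{"linear":[0,0,0],"rot":[0,0,0],"hand":1},{"linear":[-0.12,0.033,0.21],"rot":[0,0,0],"hand":1},{"linear":[-0.2,0.055,0.35],"rot":[0,0,0],"hand":1},{"linear":[-0.25,0.07,0.43],"rot":[0,0,0],"hand":1},{"linear":[-0.25,0.07,0.43],"rot":[0,0,0],"hand":1},{"linear":[-0.25,0.07,0.43],"rot":[0,0,0],"hand":1},{"linear":[-0.25,0.07,0.43],"rot":[0,0,0],"hand":1}]'
python3 - <<'E'
from h import *
whereK()
v=View("scene","s17"); v.crop(220,150,50,"s17c",6); v=View("side","d17"); v.crop(350,150,50,"d17c",6)
cv2.imwrite("pics/q17.png",cv2.resize(np.hstack([cv2.imread("pics/s17c.png"),cv2.imread("pics/d17c.png")]),(800,400)))
for n in ["s17","d17"]:
    v=Saved(n); p,uv=v.pts(); c=p-TOP; h=c@N; r=np.hypot(c@EX,c@EY); k=(r<.015)&(h>0)&(h<.03); print(n,k.sum(),np.percentile(h[k]*1e3,[10,25,50,75,90]).round(1))
    p,uv=v.pts(red(v.im)); c=p-TOP; c=c[np.linalg.norm(c,axis=1)<.12]
    for s in (1,-1):
        t=(c@YY)*s; j=t>.015; print(" arm",s,j.sum(),"radial",np.percentile(t[j]*1e3,[5,50,95]).round(1),"h",np.percentile((c@N)[j]*1e3,[5,50,95]).round(1)) if j.sum()>3 else print(" arm",s,j.sum())
E
```

```text
clock: 22.05
tool_pos: [0.5867, -0.1881, 0.1206]
orientation: [-160.4, 71.5, -7.5]
force: [3.5, -1.9, -2.7]
opening: 0.0542
tip h -43.2 alongYY -0.3 capx -0.6 mm yang 0.05 F_N -4.3 F_YY 0.4 M [-0.43  0.29 -0.15] open 0.0542 t 22.05 j [  2.5   8.3 -32.5   6.1 -31.2  55.7]
clock: 23.3
tool_pos: [0.5, -0.1653, 0.2624]
orientation: [-160.4, 71.8, -7.6]
force: [1.3, -0.7, -0.0]
opening: 0.088
tip h 124.3 alongYY 2.3 capx 5.6 mm yang 0.12 F_N -0.7 F_YY 0.0 M [ 0.12  1.11 -0.  ] open 0.088 t 23.3 j [  6.7  -8.3 -28.8   5.6 -52.   53.4]
s17 41 [7.  7.5 8.1 8.5 8.6]
 arm 1 0
 arm -1 110 radial [25.6 28.  30.2] h [-59.1 -44.1 -23.1]
d17 151 [5.2 6.1 7.  7.9 8.7]
 arm 1 0
 arm -1 51 radial [26.9 28.8 29.8] h [-58.1 -45.5 -22.7]
```

View pics/q17.png

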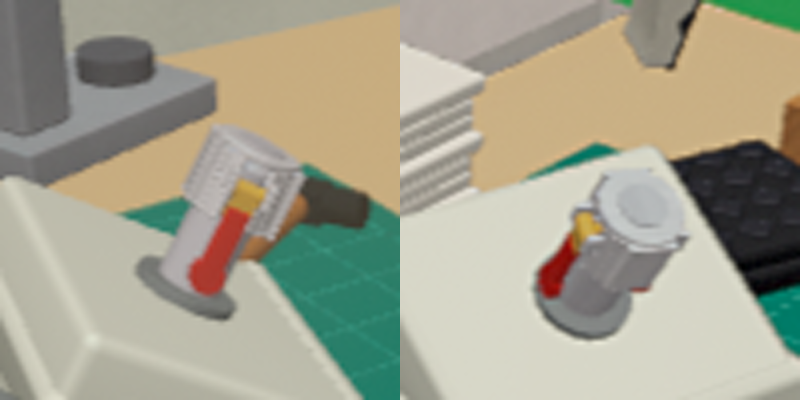

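The visible arm lies flat, and the opening at closure was 54.2 mm against 55 expected. I still need to check the hidden arm and the cap height.

```bash
python3 - <<'E'
from h import *
for n in ["s11","s17","d11","d17"]:
    v=Saved(n); p,uv=v.pts(); c=p-TOP; h=c@N; r=np.hypot(c@EX,c@EY); k=(r<.012)&(h>0)&(h<.03); print(n,k.sum(),h[k].mean().round(5),np.median(h[k]).round(5))
for n in ["s17","d17"]:
    v=Saved(n); p,uv=v.pts(red(v.im)); c=p-TOP; c=c[np.linalg.norm(c,axis=1)<.12]; t=-(c@YY); j=(t>.015)&(c@N<-.02)&(c@N>-.055); print("slope dr/dh",np.polyfit((c@N)[j],t[j],1))
    print(red(v.im)[100:200].sum())
a=Saved("s11").im;b=Saved("s17").im
v=View("wrist","w18")
E
```

```text
s11 34 0.00844 0.00884
s17 23 0.00826 0.00835
d11 97 0.00803 0.0081
d17 95 0.00734 0.00721
slope dr/dh [0.02034216 0.02878734]
112
slope dr/dh [0.02204216 0.02933914]
51
```

View pics/w18.png

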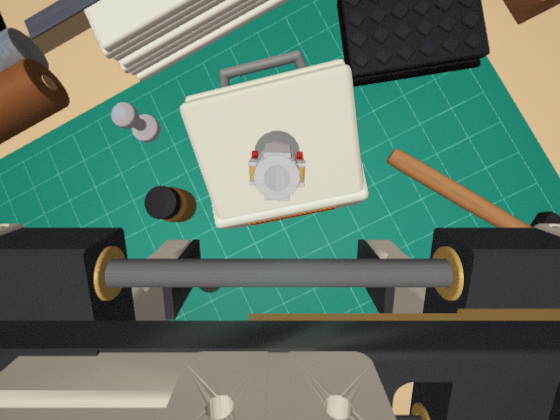

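```bash
python3 - <<'E'
from h import *
v=Saved("w18"); v.crop(277,165,45,"w18c",8)
p,uv=v.pts(red(v.im)); c=p-TOP; c=c[np.linalg.norm(c,axis=1)<.12]
for s in (1,-1):
    t=(c@YY)*s; j=t>.01; print(" arm",s,j.sum(),"radial",np.percentile(t[j]*1e3,[5,50,95]).round(1),"h",np.percentile((c@N)[j]*1e3,[5,50,95]).round(1))
p,uv=v.pts(); c=p-TOP; h=c@N; r=np.hypot(c@EX,c@EY); k=(r<.014)&(h>-.01)&(h<.03); print("cap top h",np.median(h[k]),k.sum(),"shoulder",np.median(h[(r>.04)&(r<.06)&(h<-.05)]))
E
```

```text
arm 1 30 radial [22.1 24.1 26.2] h [-53.1 -49.2 -37.1]
 arm -1 30 radial [21.6 23.5 25.5] h [-53.  -49.3 -37.5]
cap top h 0.007832627278199125 712 shoulder -0.07489399829837122
```

View pics/w18c.png

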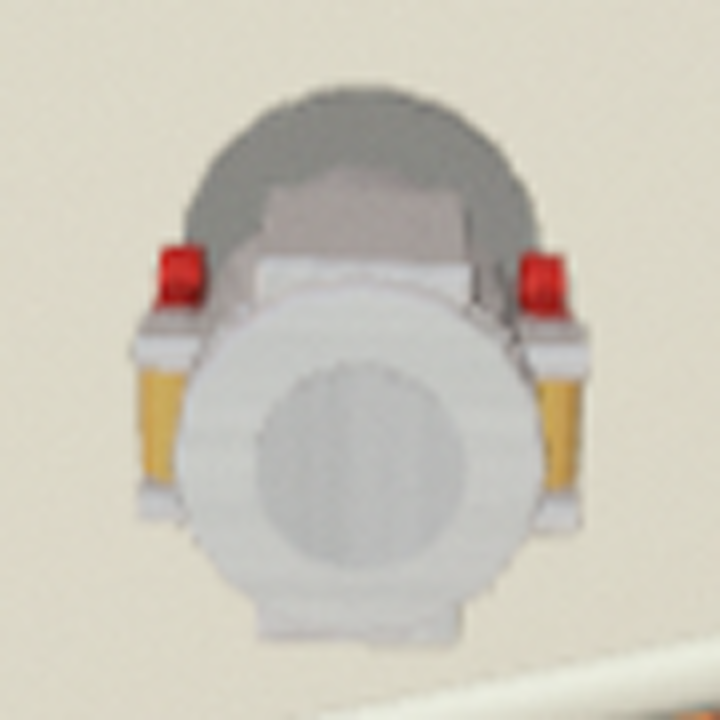

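Both arms are symmetric and flat: radial 24.1 and 23.5 mm, at the same heights. To check that the cap was drawn home, I'll compare its image shift before and after clamping against the fixed canister.

```bash
python3 - <<'E'
from h import *
def g(n,u,w,ru,rw): 
    return cv2.cvtColor(Saved(n).im,cv2.COLOR_RGB2GRAY)[w-rw:w+rw,u-ru:u+ru].astype(np.float32)
for a,b in (("s11","s17"),("d11","d17")):
    v=Saved(a); u,w=map(int,np.round(v.proj(TOP+.0075*N)))
    e1=np.array(v.proj(TOP+.0075*N)); e2=np.array(v.proj(TOP+.0065*N)); per=e2-e1
    A=g(a,u,w,13,9); B=g(b,u,w,13,9)
    M=np.eye(2,3,dtype=np.float32); cc,M=cv2.findTransformECC(A,B,M,cv2.MOTION_TRANSLATION,(3,200,1e-6)); s=M[:,2]
    print(a,b,"px per mm down",per.round(3),"shift",s.round(3),"-> mm down",(s@per/(per@per)).round(2),"resid perp",(s-per*(s@per)/(per@per)).round(2),cc)
for n in ["s17","d17","w18"]:
    v=Saved(n); p,uv=v.pts(); c=p-TOP; h=c@N; x=c@EX;y=c@EY; r=np.hypot(x,y); k=(r<.024)&(h>.002)&(h<.03)
    A=np.stack([x[k],y[k],np.ones(k.sum())],1); 
    for _ in range(5):
        s=np.linalg.lstsq(A,h[k],rcond=None)[0]; res=abs(h[k]-A@s)
    print(n,"cap top plane: tilt deg",np.degrees(np.hypot(*s[:2])).round(1),"h0",s[2].round(4),"centroid",x[k].mean().round(4),y[k].mean().round(4))
E
```

```text
Traceback (most recent call last):
cv2.error: OpenCV(4.12.0) /io/opencv/modules/video/src/ecc.cpp:589: error: (-7:Iterations do not converge) The algorithm stopped before its convergence. The correlation is going to be minimized. Images may be uncorrelated or non-overlapped in function 'findTransformECC'
```

```bash
python3 - <<'E'
from h import *
def G(n): return cv2.cvtColor(Saved(n).im,cv2.COLOR_RGB2GRAY)
def track(A,B,c,r,q=6):
    t=A[c[1]-r[1]:c[1]+r[1],c[0]-r[0]:c[0]+r[0]]; s=B[c[1]-r[1]-q:c[1]+r[1]+q,c[0]-r[0]-q:c[0]+r[0]+q]
    k=8; t=cv2.resize(t,None,fx=k,fy=k,interpolation=cv2.INTER_CUBIC); s=cv2.resize(s,None,fx=k,fy=k,interpolation=cv2.INTER_CUBIC)
    m=cv2.matchTemplate(s,t,cv2.TM_CCOEFF_NORMED); _,mx,_,l=cv2.minMaxLoc(m); return np.array(l)/k-q,mx
for a,b in (("s11","s17"),("d11","d17")):
    v=Saved(a); P=np.array(v.proj(TOP+.0075*N)); per=np.array(v.proj(TOP+.0065*N))-P
    c=tuple(np.round(P).astype(int)); b0=tuple(np.round(v.proj(TOP-.075*N)).astype(int))
    for r in ((12,8),(16,11)):
        s,mx=track(G(a),G(b),c,r); print(a,b,r,"per mm down",per.round(2),"shift",s,"mm",(s@per/(per@per)).round(2),"corr",round(mx,3))
    print("  static base",track(G(a),G(b),b0,(16,9)))
E
```

```text
s11 s17 (12, 8) per mm down [-0.24  0.47] shift [0.   0.25] mm 0.42 corr 0.584
s11 s17 (16, 11) per mm down [-0.24  0.47] shift [0.    0.125] mm 0.21 corr 0.839
  static base (array([-0.375, -0.125]), 0.8725695610046387)
d11 d17 (12, 8) per mm down [-0.2  0.3] shift [-0.25  0.  ] mm 0.38 corr 0.959
d11 d17 (16, 11) per mm down [-0.2  0.3] shift [0. 0.] mm 0.0 corr 0.932
  static base (array([0.   , 0.375]), 0.8522254824638367)
```

```bash
python3 - <<'E'
from h import *
v=Saved("w3"); p,uv=v.pts(); c=np.array([.652,.2305]); r=np.hypot(*(p[:,:2]-c).T)
for lo,hi in ((0,.010),(.011,.014),(.015,.019)):
    k=(r>=lo)&(r<hi)&(p[:,2]>.03)&(p[:,2]<.06); print("w3 ring",lo,hi,k.sum(),(p[k,2].mean()*1e3).round(2),np.percentile(p[k,2]*1e3,[10,50,90]).round(2))
k=(r>.045)&(r<.08)&(abs(p[:,2])<.012)&~red(v.im)[uv[:,1],uv[:,0]]; print("mat",(np.median(p[k,2])*1e3).round(2))
v=Saved("w18"); p,uv=v.pts(); c=p-TOP; x=c@EX;y=c@EY;h=c@N
k=(np.hypot(x,y)>.035)&(np.hypot(x,y)<.055)&(abs(h+.075)<.005); A=np.stack([x[k],y[k],np.ones(k.sum())],1); pl=np.linalg.lstsq(A,h[k],rcond=None)[0]; print("shoulder plane",pl.round(4),k.sum())
hs=h-(pl[0]*x+pl[1]*y+pl[2])
kk=(np.hypot(x,y)<.022)&(hs>.078)&(hs<.09); cx,cy=(x[kk].min()+x[kk].max())/2,(y[kk].min()+y[kk].max())/2; print("centre",cx,cy)
r=np.hypot(x-cx,y-cy)
for lo,hi in ((0,.010),(.011,.014),(.015,.019)):
    k=(r>=lo)&(r<hi)&(hs>.075)&(hs<.09); print("w18 ring",lo,hi,k.sum(),(hs[k].mean()*1e3).round(2),np.percentile(hs[k]*1e3,[10,50,90]).round(2))
k=(r<.019)&(hs>.075)&(hs<.09);A=np.stack([x[k],y[k],np.ones(k.sum())],1);q=np.linalg.lstsq(A,hs[k],rcond=None)[0];print("cap top tilt deg",np.degrees(q[:2]).round(2))
E
```

```text
w3 ring 0 0.01 370 40.53 [39.63 40.51 41.51]
w3 ring 0.011 0.014 267 39.7 [38.62 39.63 40.97]
w3 ring 0.015 0.019 500 39.3 [38.47 39.29 40.2 ]
mat 2.29
shoulder plane [-0.0009 -0.0013 -0.0749] 3397
centre -5.125018577220586e-05 0.000550794076713915
w18 ring 0 0.01 364 83.01 [82.21 82.99 83.8 ]
w18 ring 0.011 0.014 269 82.2 [81.15 82.17 83.43]
w18 ring 0.015 0.019 496 81.8 [80.96 81.78 82.67]
cap top tilt deg [ 0.39 -0.23]
```

The outer ring of the cap top is 37.0 mm above the mat in the early picture, as specified. It is now 81.8 mm above the shoulder, where clamped home means 81.5 and unclamped 82.5–84. So it is home, with the top square to within 0.5°. Last, a check on the bystanders.

```bash
python3 - <<'E'
from h import *
v=View("scene","s19"); a=Saved("sceneA").im.astype(int); b=v.im.astype(int)
for n,(u,w,ru,rw) in dict(jar=(256,258,20,26),smoother=(183,290,20,27),seal=(310,249,16,12)).items():
    d=abs(a-b).max(2)[w-rw:w+rw,u-ru:u+ru]; print(n,"changed px",(d>40).sum(),"mean",d.mean().round(1))
whereK()
E
```

```text
jar changed px 0 mean 1.2
smoother changed px 0 mean 0.8
seal changed px 0 mean 1.1
tip h 123.4 alongYY 1.9 capx 5.2 mm yang 0.05 F_N -0.5 F_YY 0.6 M [ 0.08  1.17 -0.  ] open 0.0879 t 23.5 j [  6.6  -8.2 -28.8   5.6 -51.8  53.4]
```

View pics/s19.png

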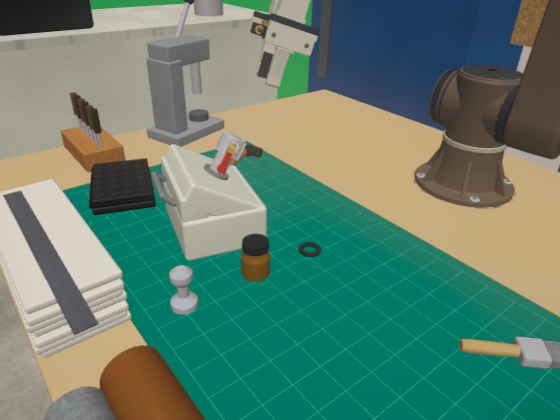

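The cap is on the neck at (230,150) with its arms down, and the gripper is well clear. The jar, smoother and seal show no changed pixels. Handing in.

```bash
python3 -c "
from plant import ticket
print(ticket.close_job())"
```

```text
the job is handed in; nothing more can be done
None
```

The cap is on the slanting neck with both red arms swung down and clamped. I handed the job in at about 23.5 s with the gripper open and well clear; no verdict was reported.

**What I did:** I measured the pin line with the wrist camera before picking up the cap, so it went over the pins at the right angle without any searching. I let go about 5 mm above its seat, because joint 3 was near its limit, and it slid home. Both arms then went down together: I pushed with the open fingers on both at once, and closed the jaws to bring them flat. The force during the push was 8.9 N along the axis, with no sideways imbalance. The arms started about 0.18 rad apart, so one was touched slightly before the other.

**Last checks:**
- **Cap height:** the outer ring of its top is 81.8 mm above the shoulder. Clamped home is 81.5 mm and unclamped 82.5–84 mm. The top is square to within about 0.5°.
- **Arms:** both lie flat and symmetric, at 24.1 and 23.5 mm from the axis by the wrist camera. The jaws stopped on them at 54.2 mm, against 55 mm nominal.
- **Bystanders:** the jar, smoother and seal ring show no changed pixels in the scene camera.

**What disagreed:**
- **Fingertip position:** the real fingertips are about 31 mm behind the reported TCP. My first grasp therefore closed just above the cap without touching it; I corrected for this afterwards.
- **Downward travel on clamping:** the scene and side cameras could not resolve how far the cap was drawn down, reading only 0–0.9 mm. The "clamped home" reading rests on the wrist depth above.

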